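# Clamp a relay module into the sloped test stand

## Task

Lower the white relay module the right way up into the nest of the blue sloped test stand so that it lies flat on the nest floor (do not drop it in), swing the lid down shut over it, and then turn the lid's black knob clockwise until it clicks over into its locked position. Leave the solder reel, the flux tin and the side cutters where they are.

Things in the scene. Friction and masses are not known exactly. Their poses are not given: they have to be found in the camera images.
- relay_module: white box-shaped relay module, 50 (x) x 70 (y) x 40 (z) mm, about 90 g, label on its upper face; lies upright on the black worktop. Origin: centre of its underside, z up through the label, y along the 70 mm side. Grip it across the 50 mm sides
- stand: heavy blue wedge-shaped test stand, 84 mm wide, 135 mm deep, fixed on a 2 mm thick dark green mat on the worktop. Origin at its foot below the nest centre; +x points from the low front end (towards the robot) to the high rear end, z up. Its deck slopes up to the rear at 30 degrees
- nest (a point): centre of the nest floor on the sloping deck, 61 mm above the stand's foot. x up the slope, y left across it, z normal to the deck (leans 30 degrees to the front). Takes the module with its 70 mm side along x, origin here: 75 mm between front and rear aluminium blocks (40, 37 mm high), 54 mm between white side rails only 8 mm high: the fingers pass beside the module above the rails
- lid (a joint): lid hinge angle in rad: 0 shut (parallel to the deck), grows as it opens up and back, 1.57 normal to the deck, stop at 2.25. A stiff friction hinge (0.2 N m) holds the lid wherever it is left; it starts open
- lid_hinge (a point): middle of the lid's hinge line (runs along the nest's y), 50 mm in x and 44 mm in z from the nest point. Axes turn with the lid: -x along it to its free end, z out of its outer (upper) face. Lid: aluminium plate 66 mm wide, z -3.5 to +1.5 mm, x -8 to -127 mm, two windows, a small sprung foot underneath that presses on the module
- lid_tab (a point): red finger tab at the lid's free end, 26 mm wide, 18 mm long, 5 mm thick; point on its outer face, 136 mm from the hinge line
- knob (a joint): knob angle in rad: 0 loose, grows clockwise seen from above the lid, stop at 1.5. A sprung ball gives a weak click near 0.3 and the firm one (0.2 N m) at 1.12; beyond 1.3 it is locked and stays so. Its cross key drops into a slot in the front block as the lid shuts; it passes only near angle 0 and holds the lid once turned
- knob_grip (a point): on the knob's axis, 8 mm below its top: for the middle of the finger pads. Black knob on the lid's outer face, 105.5 mm from the hinge line, 39 mm high: round skirt 38 mm across, 10 mm high, on it an upright grip bar 38 mm long (x), 13 mm thick (y), 29 mm high, white pointer at its -x end. Axes turn with the knob; z along its axis, out of the lid
- knob_top (a point): centre of the knob's top face, 40.5 mm out (lid's z) from the hinge line; a place to push the lid shut
- solder_reel: blue reel of solder wire, 64 mm across, 35 mm high, upright on the white board (its top 18 mm above the worktop), origin at the centre of its underside; bystander
- flux_pot: round flux tin with red and yellow lid, 54 mm across, 23 mm high, origin at the centre of its underside; bystander
- cutters: red-handled side cutters lying flat, 46 x 109 x 12 mm, long along y, origin at the centre of the underside; bystander

How it is judged (in metres and radians):
On the way, in this order (a step that is already met when the one before it is completed fails the run):
1. the module sits in the nest, flat on its floor, and is let go (x of relay_module in the frame of nest between -0.005 and 0.005 m and y of relay_module in the frame of nest between -0.004 and 0.004 m and z of relay_module in the frame of nest between -0.003 and 0.003 m and angle between the z axis of relay_module and the z axis of nest, either way round below 0.06 rad and contact force between the fingers and relay_module below 0.1 N), for 0.2 s.
2. the lid is shut over the module with the knob still loose (x of relay_module in the frame of nest between -0.005 and 0.005 m and y of relay_module in the frame of nest between -0.004 and 0.004 m and z of relay_module in the frame of nest between -0.003 and 0.003 m and angle between the z axis of relay_module and the z axis of nest, either way round below 0.06 rad and value of joint lid below 0.03 rad and value of joint knob below 0.8 rad), for 0.1 s.
At the end, for the whole second after the job is handed in: the module lies at rest in the nest (within 5 mm along and 4 mm across the slope, within 3 mm of the floor, square to the deck within 0.06 rad), the lid is shut (under 0.03 rad) and the knob has clicked over and stays beyond 1.3 rad (x of relay_module in the frame of nest between -0.005 and 0.005 m and y of relay_module in the frame of nest between -0.004 and 0.004 m and z of relay_module in the frame of nest between -0.003 and 0.003 m and angle between the z axis of relay_module and the z axis of nest, either way round below 0.06 rad and value of joint lid below 0.03 rad and value of joint knob above 1.3 rad and linear speed of relay_module below 0.02 m/s); the robot touches nothing.
It fails at once if the solder reel, flux tin or side cutters are moved by more than 30 mm (distance of any of solder_reel, flux_pot, cutters from where it was at the start of the episode above 0.03 m).
It fails at once if the module is let go more than 15 mm above the nest floor (distance between relay_module and nest below 0.07 m and z of relay_module in the frame of nest above 0.015 m and contact force between the fingers and relay_module below 0.01 N).
It also fails if it takes over 58 s, if anything falls off the work surface, if the arm or the gripper's body presses on something with over 40 N, if the wrist force passes 120 N, or if a joint passes its speed limit or range.

## Robot

A 6-joint arm with a two-finger parallel gripper is mounted at the origin on a cart in front of the work surface, level with it; the furniture and walls round the work are solid. World frame = base frame: x ahead of the robot, y to its left, z up, the work surface at z = 0. Lengths are in mm, angles in rad, forces in N, time in s.
With the tool pointing down it reaches from about 325 to 900 mm from the base axis. Payload 3.5 kg.
Tool frame: the origin (TCP) lies on the centre line of the jaws, within the pads' length; the fingertips stand bot.tcp_to_tips ahead of it and the grasp point (between the pads) lies 8 mm behind it (bot.tcp_to_tips is the distance from the TCP to the fingertips, in mm); z points along the fingers, y is the line along which they close (so a half turn about z gives the same grasp; the last joint's range is limited). The gripper opens to 85 mm and grips with 20 to 120 N. Pads are 22 mm wide; open, the fingers measure 114 mm over their backs; the gripper's body (76 mm by 85 mm) begins 54 mm behind the grasp point. The pads swing forward as they close: fully open they stand 13 mm farther back than shut.
Start: joints at [1.163, 0.276, -0.026, 1.268, 0, 1.467], TCP at [187.57, 596.187, 242.313] pointing down, gripper open.
Joint ranges: [-3.12, 3.12], [-0.85, 1.88], [-1.08, 1.24], [-1.95, 2.15], [-1.57, 1.53], [-3.14, 3.14]. Speed limits (rad/s): [2.57, 2.57, 3.14, 3.14, 3.14, 3.14].

## Interface

Orientations are given as a unit quaternion [x, y, z, w].
In Python, from bench import bot gives the robot as it stands.
- The arm moves only by the tool drive_tool, never from a script. Its argument "motion" is a list of rows, each an object of numbers: "ax", "ay", "az": the turn, a rotation vector about the tool's x, y, z in degrees; "tx", "ty", "tz": the shift along the tool's x, y, z in mm; "hand": the finger opening in mm, from 0 to 85.4. A call has exactly 8 rows; each row shifts and turns the commanded pose from where the row before left it, along the tool's axes as they then stand; what a row does not reach is not made up. A row lasts 1/8 s, in which the tool goes at most 62.5 mm and 10.7 degrees, less where a joint would pass 70% of its speed; a pose out of reach is approached as far as the arm can. A call is refused whole if a number of a shift passes 62.5 or a number of a turn 10.7, either way. A call with a gripper value outside its range is refused whole. The fingers move at their own pace and stop on an object; the grip force is fixed at half the most. Time passes only in rows, so rows that do not move let the fingers close, or fill a call up. It gives the time, the measured TCP pose, the force, the opening and the grip force at its end, in the units of the state.
- bot.get_state(): the state, without advancing time (a new reading comes with each control period).
- bot.get_image(name): name is "scene" or "top"; returns a dict with "color" (400x640x3 uint8, red, green, blue), "z_map" (400x640 float32, mm along the optical axis (not along the pixel's ray), 0 where there is no reading), "intrinsics" (3x3 intrinsics, pixels), "dist_coeffs" ([k1, k2, p1, p2, k3] as OpenCV has them; the pictures are not rectified), "R" (3x3) and "t" (3): a world point X has camera coordinates R X + t. Camera axes: x right, y down, z forward; pixel columns grow to the right and rows downward; lengths in mm; the calibration is good to about 2 mm. A picture is of the moment at which its call begins.
- bot.sign_off(): hands the job in; it is judged then, once.
The state is a dict: "time": time; "qpos": joint angles; "qd": joint speeds; "tau": joint torques, N m; "eef_pos": TCP position; "tcp_rot": TCP orientation; "contact_force": force on the tool from outside, world axes, zero at the start; "moment": the same for the moment, N m; "opening": finger opening in mm; "finger_force": force on a finger pad.
Only numpy, scipy, OpenCV 4.12 (cv2) and the standard library are available. Lean on these libraries where they do the work, as an engineer would, in place of code of your own. Each camera call takes 0.05 s, during which the arm holds its last target. There are 200 camera calls.

## Working session

There is one attempt and no reset: what is moved stays moved. The work goes in short steps, Python scripts to look and compute and a tool call to move; the robot and the scene stay as the last step left them, time stands still between calls to the robot, and variables do not carry over. Pictures are saved under pics/ and viewed, at most 11 in all, crops included, and the job is handed in when it is done.

Besides the shell and the picture viewer there is one more tool, called after ">>>" in YAML: its name, and indented under it one key for each argument. drive_tool: Moves the arm, as the interface text tells. Its arguments: {"type":"object","properties":{"motion":{"type":"array","items":{"type":"object","properties":{"ax":{"type":"number"},"ay":{"type":"number"},"az":{"type":"number"},"tx":{"type":"number"},"ty":{"type":"number"},"tz":{"type":"number"},"hand":{"type":"number"}}}}},"required":["motion"]}

```bash
ls; mkdir -p pics; cat > h.py <<'E'
import numpy as np, cv2, pickle
from bench import bot
def shot(n):
    im=bot.get_image(n); pickle.dump(im,open(f'{n}.pkl','wb')); return im
def load(n): return pickle.load(open(f'{n}.pkl','rb'))
def save(im,f,box=None,s=1):
    c=im['color'][:,:,::-1]
    if box: c=c[box[1]:box[3],box[0]:box[2]]
    cv2.imwrite('pics/'+f,cv2.resize(c,None,fx=s,fy=s,interpolation=cv2.INTER_CUBIC))
def pts(im):
    h,w=im['z_map'].shape; u,v=np.meshgrid(np.arange(w),np.arange(h))
    n=cv2.undistortPoints(np.stack([u,v],-1).reshape(-1,1,2).astype(np.float64),np.array(im['intrinsics']),np.array(im['dist_coeffs'])).reshape(h,w,2)
    z=im['z_map'].astype(float); P=np.dstack([n[...,0]*z,n[...,1]*z,z])
    return (P-np.array(im['t']))@np.array(im['R'])   # R^T (P-t)
def ray(im,u,v,zw):
    n=cv2.undistortPoints(np.array([[[u,v]]],float),np.array(im['intrinsics']),np.array(im['dist_coeffs'])).ravel()
    R=np.array(im['R']);t=np.array(im['t']);o=-R.T@t;d=R.T@np.array([n[0],n[1],1]);return o+d*(zw-o[2])/d[2]
def proj(im,X):
    R=np.array(im['R']);t=np.array(im['t'])
    return cv2.projectPoints(np.atleast_2d(X).astype(float),cv2.Rodrigues(R)[0],t,np.array(im['intrinsics']),np.array(im['dist_coeffs']))[0].reshape(-1,2)
E
python3 - <<'E'
from h import *
for n in('scene','top'):
    im=shot(n); save(im,n+'0.png'); print(n,-np.array(im['R']).T@np.array(im['t']))
s=bot.get_state(); print(s,bot.tcp_to_tips)
E
```

```text
pics
scene [ -68.60093225 -582.14995196  653.15012913]
top [ 481.62848435  -19.97932733 1112.95889582]
{'time': 0.1, 'qpos': array([ 1.16257009e+00,  2.77078127e-01, -2.77749813e-02,  1.26801134e+00,
       -4.83317767e-05,  1.46741556e+00]), 'qd': array([-4.13427509e-04, -8.19353199e-04,  3.99234833e-03, -1.76444428e-03,
       -6.80160654e-05,  1.41028986e-05]), 'tau': array([ 5.94447847e-04, -4.46708071e+01,  2.96128571e+01,  8.41757341e-03,
       -2.55207328e-05, -7.62523314e-06]), 'eef_pos': array([187.32099772, 595.52990191, 241.24362839]), 'tcp_rot': array([ 1.51833113e-01,  9.88405603e-01, -1.00652907e-03, -2.38261947e-04]), 'contact_force': array([-0.48669643,  0.43349736, -0.00309717]), 'moment': array([-0.01217371,  0.06766654, -0.04205757]), 'finger_force': 0.0, 'opening': 85.22224653652631} 11.0
```

View pics/scene0.png

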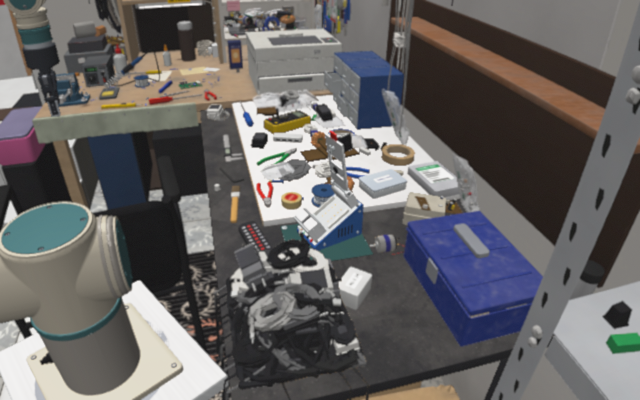

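View pics/top0.png

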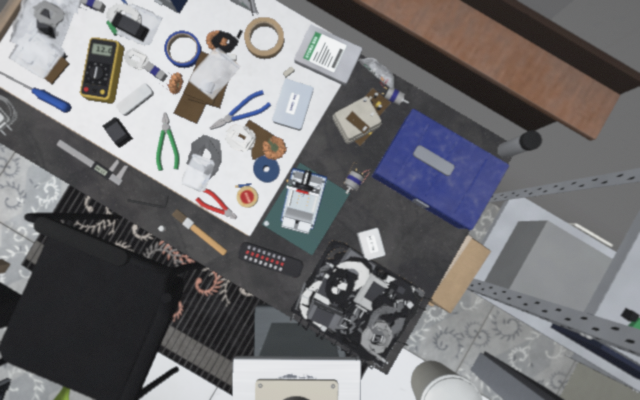

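The scene view shows the module at (355,287) and the stand with its lid open at (333,215). In the top view the module is at (371,243), the stand at (300,205), the reel at (265,168), the tin at (247,197) and the cutters at (215,205).

```bash
python3 - <<'E'
from h import *
im=load('top'); save(im,'topc.png',(240,150,400,270),5)
sc=load('scene'); save(sc,'scenec.png',(280,130,400,310),3.3)
P=pts(im);Q=pts(sc)
for u,v in [(371,243),(360,230),(300,205),(300,185),(300,220),(265,168),(247,197),(320,230),(275,220),(400,240),(340,280)]: print((u,v),P[v,u].round(0))
print()
for u,v in [(355,287),(348,270),(330,215),(337,160),(322,190),(290,198)]: print((u,v),Q[v,u].round(0))
E
```

```text
(371, 243) [ 445. -178.   42.]
(360, 230) [ 476. -156.   -2.]
(300, 205) [535.  -3.  52.]
(300, 185) [565.  -5. 246.]
(300, 220) [498.  -4.  75.]
(265, 168) [628.  87.  19.]
(247, 197) [553. 128.  39.]
(320, 230) [474. -54.   0.]
(275, 220) [498.  61.   2.]
(400, 240) [ 452. -259.   -3.]
(340, 280) [361. -98. 103.]

(355, 287) [ 430. -194.   39.]
(348, 270) [ 455. -153.   40.]
(330, 215) [546. -14.  60.]
(337, 160) [813. 212.  16.]
(322, 190) [624.  89.  47.]
(290, 198) [548. 126.  40.]
```

View pics/topc.png

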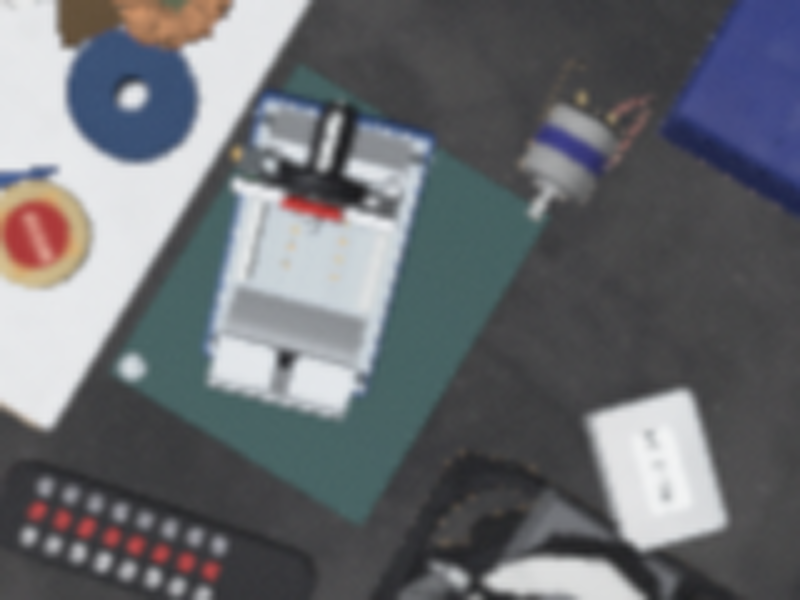

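View pics/scenec.png

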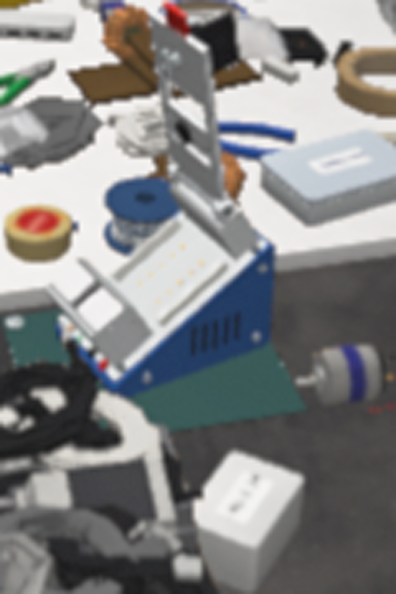

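The top crop shows the nest with the front block at (285,370), the slot at (288,372) and the rear corners at (262,95) and (433,133). The module corners are at about (587,413), (688,388), (727,522) and (638,552). The scene crop confirms the lid stands open with its red tab at the top.

```bash
cat >> h.py <<'E'
def crop2px(c,x0,y0,s): c=np.array(c,float); return (c+.5)/s-.5+np.array([x0,y0])
def nestR(yaw):
    c,s=np.cos(yaw),np.sin(yaw); Rz=np.array([[c,-s,0],[s,c,0],[0,0,1]])
    a=np.radians(30); # x up slope, z leans to front
    return Rz@np.array([[np.cos(a),0,-np.sin(a)],[0,1,0],[np.sin(a),0,np.cos(a)]])
E
python3 - <<'E'
from h import *
yaw=np.radians(-12.5)
for n in('top','scene'):
    im=load(n);P=pts(im).reshape(-1,3);C=im['color'].reshape(-1,3).astype(int)
    R=nestR(yaw);N=np.array([535,-3,63.])
    q=(P-N)@R; m=(abs(q[:,1])<50)&(q[:,0]>-90)&(q[:,0]<90)&(q[:,2]>-25)&(q[:,2]<220)&(P[:,2]>8)
    q=q[m];c=C[m]
    H,xe,ze=np.histogram2d(q[:,0],q[:,2],bins=[np.arange(-90,91,10),np.arange(-24,221,6)])
    print(n);print('x:',xe[:-1].astype(int))
    for j in range(H.shape[1])[::-1]:
        if H[:,j].sum(): print(int(ze[j]),H[:,j].astype(int))
    blue=(c[:,2]>c[:,0]+50)
    print('blue y range',[ (q[blue,1].round(0).min(),q[blue,1].max().round(0))] if blue.any() else 0)
# module
for n in('top','scene'):
    im=load(n);P=pts(im).reshape(-1,3);C=im['color'].reshape(-1,3).astype(int)
    m=(abs(P[:,0]-445)<50)&(abs(P[:,1]+178)<50)&(P[:,2]>33)&(P[:,2]<48)&(C.min(1)>130)
    p=P[m][:,:2].astype(np.float32);print(n,m.sum(),P[m][:,2].mean(),cv2.minAreaRect(p))
im=load('top')
print([ray(im,*crop2px(c,240,150,5),40)[:2].round(1) for c in [(587,413),(688,388),(727,522),(638,552)]])
E
```

```text
top
x: [-90 -80 -70 -60 -50 -40 -30 -20 -10   0  10  20  30  40  50  60  70  80]
90 [0 0 0 0 0 0 0 0 0 0 0 0 0 0 0 0 0 3]
84 [0 0 0 0 0 0 0 0 0 0 0 0 0 0 0 0 0 2]
78 [0 0 0 0 0 0 0 0 0 0 0 0 0 0 0 0 0 2]
72 [0 0 0 0 0 0 0 0 0 0 0 0 0 0 0 0 0 3]
60 [0 0 0 0 0 0 0 0 0 0 0 0 0 0 0 0 1 1]
54 [0 0 0 0 0 0 0 0 0 0 0 0 0 0 0 0 1 0]
48 [0 0 0 0 0 0 0 0 0 0 0 0 0 0 0 0 2 0]
42 [0 0 0 0 0 0 0 0 0 0 0 0 0 0 0 0 2 0]
36 [0 0 0 0 0 0 0 0 0 0 0 0 0 0 0 1 8 0]
30 [ 0  0  0 15 41 37 47  1  0  0  0  0  0  0  0  2 14  0]
24 [ 0  0  0 29 47 54 68 12  0  0  0  0  0  0  0  3 68  0]
18 [ 0  0  0  0  2  0 14 26  0  0  0  0  0  0  0  0 19  0]
12 [ 0  0  0  0  4  0 15 22  0  0  0  0  0  0  0  0 25  0]
6 [ 0  0  0  0 13  1  9 22  0  0  0  0  0  0  0  0 20  0]
0 [ 0  0  0  1  4  0  7 27  1  3  0  0  0  0  0  0 19  0]
-6 [ 0  0  0  1  0  0  9 28 11 15 14 19  5  0  1  0 26  1]
-12 [  0   0   1  13  14  14  25 105  91  97  96  74  11  11  13  21  47  16]
-18 [ 0  1  5  5  7 10  7 17 16 15 15 10  0  3  2  3 16 33]
-24 [0 1 1 1 0 0 0 0 0 0 0 0 0 0 0 2 0 3]
blue y range [(np.float64(-46.0), np.float64(35.0))]
scene

[... 1157 characters left out ...]
  8 13 14  8  0  0  0  1  0  0  0 16  8  5  0]
-6 [ 0  0  3  9 10  4  7  8 19 16 13 17 18 11 20 12  6  0]
-12 [ 0  0 26 42 20 19 14 79 84 87 89 88 82 81 54 19 14  0]
-18 [ 0  0 52 20  9 13 13 21 17 23 17 18 22 23 23  8 10  2]
-24 [ 0  3 13  7  9  7  9  9  8  6  6  8  9  7  5  9  7  0]
blue y range [(np.float64(-50.0), np.float64(36.0))]
top 581 40.668482663017684 ((442.8838195800781, -180.04872131347656), (70.23473358154297, 50.07916259765625), 16.178821563720703)
scene 628 39.081137102467196 ((441.067626953125, -180.77413940429688), (70.4787368774414, 49.939327239990234), 16.838430404663086)
[array([ 470.6, -143.4]), array([ 483.6, -193.1]), array([ 418.3, -212.7]), array([ 403.1, -169.1])]
```

```bash
python3 - <<'E'
from h import *
from scipy.optimize import least_squares
D={}
for n in('top','scene'):
    im=load(n);D[n]=(pts(im).reshape(-1,3),im['color'].reshape(-1,3).astype(int))
def q_(P,p): return (P-np.array([p[0],p[1],63]))@nestR(p[2])
p=np.array([554.5,-12,np.radians(-12.5)])
for n in D:
    P,C=D[n]; q=q_(P,p)
    fl=(abs(q[:,0])<30)&(abs(q[:,1])<20)&(abs(q[:,2])<6)
    A=np.c_[P[fl][:,:2],np.ones(fl.sum())]; co=np.linalg.lstsq(A,P[fl][:,2],rcond=None)[0]
    print(n,'floor z',q[fl,2].mean(),q[fl,2].std(),'normal yaw',np.degrees(np.arctan2(co[1],co[0])),'slope',np.degrees(np.arctan(np.hypot(*co[:2]))))
    for nm,m,ax in (('front inner',(abs(q[:,0]+37.5)<7)&(abs(q[:,1])<30)&(q[:,2]>8)&(q[:,2]<34),0),('rear inner',(abs(q[:,0]-37.5)<7)&(abs(q[:,1])<26)&(q[:,2]>8)&(q[:,2]<30),0),
      ('fronttop',(q[:,0]<-42)&(q[:,0]>-70)&(abs(q[:,2]-40)<6),2),('rightblue',(abs(q[:,1]+42)<8)&(C[:,2]>C[:,0]+40)&(q[:,2]<-8)&(P[:,2]>10),1)):
        if m.sum()<20: continue
        r=q[m]
        for _ in range(3):
            o=[i for i in range(3) if i!=ax]; A=np.c_[r[:,o],np.ones(len(r))];co=np.linalg.lstsq(A,r[:,ax],rcond=None)[0];e=r[:,ax]-A@co;r=r[abs(e)<2.5*e.std()+.3]
        print(n,nm,len(r),'mean',r.mean(0).round(1),'coef(deg)',np.degrees(co[:2]).round(1),'std',e.std().round(2), 'y range',np.percentile(r[:,1],[1,99]).round(1))
    # y extents of raised block tops
    for a,b in((-72,-40),(40,60)):
        m=(q[:,0]>a)&(q[:,0]<b)&(abs(q[:,2]-38)<6)&(abs(q[:,1])<60);print(n,'block',a,m.sum(),np.percentile(q[m,1],[1,99]).round(1) if m.sum() else '')
    # y edges of blue/white on deck
    m=(abs(q[:,0])<35)&(abs(q[:,2])<14)&(abs(q[:,1])<60);print('deck y',np.percentile(q[m,1],[0.5,99.5]).round(1))
    m=(abs(q[:,1])<33)&(q[:,0]>40)&(q[:,2]>55)&(q[:,2]<230)&(q[:,0]<200)
    if m.sum()>20: 
        c=np.polyfit(q[m,2],q[m,0],1);print('lid',m.sum(),c,'y',q[m,1].mean(), q[m].max(0))
E
```

```text
top floor z 0.5118864962664172 1.6243784313494694 normal yaw -14.45206111971581 slope 29.758387822768107
top front inner 133 mean [-37.7   0.3  21.9] coef(deg) [ 1.6 -1.2] std 0.95 y range [-29.2  29.5]
top fronttop 251 mean [-56.1   2.9  40.3] coef(deg) [-0.3 -1. ] std 1.67 y range [-29.7  34.9]
top block -72 294 [-29.9  34.8]
top block 40 72 [-32.4  32.5]
deck y [-40.8  42.9]
lid 413 [ 0.26056268 59.71671704] y 1.312838963808143 [130.82739322  32.86804966 182.8264093 ]
scene floor z 0.008069075326366023 1.3050364794131228 normal yaw -13.26710171848727 slope 29.304363500252695
scene rear inner 34 mean [36.1 -1.9 20.5] coef(deg) [1.3 0.8] std 0.27 y range [-25.6  24.5]
scene fronttop 270 mean [-55.6  43.6  39.8] coef(deg) [ 0.6 -0. ] std 1.53 y range [ -31.8 1648.5]
scene rightblue 543 mean [ -4.2 -41.4 -29.6] coef(deg) [-1.2  0.8] std 1.18 y range [-44.1 -38.1]
scene block -72 315 [-32.2  35.6]
scene block 40 86 [-34.9  30. ]
deck y [-43.6  35.4]
lid 941 [ 0.45047464 24.46182492] y -3.9920369672348857 [129.16980646  32.91074588 180.63247054]
```

```bash
cat >> h.py <<'E'
from scipy.spatial.transform import Rotation as Ro
def toolR_down(yawx): # tool x = -(dir yaw), y left of it, z down
    c,s=np.cos(yawx),np.sin(yawx); return np.array([[-c,-s,0],[-s,c,0],[0,0,-1.]]).T
def plan(pos,R,n,p0=None,R0=None):
    s=bot.get_state(); p=np.array(s['eef_pos']) if p0 is None else np.array(p0,float); A=Ro.from_quat(s['tcp_rot']) if R0 is None else Ro.from_matrix(R0)
    rv=(A.inv()*Ro.from_matrix(R)).as_rotvec(); d=(np.array(pos)-p)/n; st=Ro.from_rotvec(rv/n)
    print('total world',(d*n).round(1),'rotvec deg',np.degrees(rv).round(1),'q',np.degrees(s['qpos']).round(0), 'opening',round(s['opening'],1))
    for i in range(n):
        print(i,'t',A.inv().apply(d).round(1),'a',np.degrees(rv/n).round(2)); A=A*st
E
python3 - <<'E'
from h import *
P=np.vstack([pts(load(n)).reshape(-1,3) for n in('top','scene')])
a=np.radians(16.5);c=np.array([442.3,-180.4]);q=(P[:,:2]-c)@np.array([[np.cos(a),-np.sin(a)],[np.sin(a),np.cos(a)]])
for y0,y1 in((27,36),(36,46),(46,57),(-36,-27),(-46,-36),(-57,-46)):
    for x0,x1 in((-30,-14),(-14,14),(14,30)):
        m=(q[:,0]>x0)&(q[:,0]<x1)&(q[:,1]>y0)&(q[:,1]<y1);print((x0,y0),m.sum(),np.percentile(P[m,2],[50,95]).round(0),end=' ')
    print()
m=(P[:,0]>300)&(P[:,0]<480)&(P[:,1]<100)&(P[:,1]>-260);print('max z in corridor',np.percentile(P[m,2],99.5))
plan([442.3,-180.4,240],toolR_down(a),16)
E
```

```text
(-30, 27) 28 [72. 77.] (-14, 27) 41 [ 1. 21.] (14, 27) 23 [-0.  3.] 
(-30, 36) 50 [75. 80.] (-14, 36) 41 [ 4. 71.] (14, 36) 24 [0. 4.] 
(-30, 46) 39 [ 79. 100.] (-14, 46) 66 [69. 73.] (14, 46) 27 [1. 4.] 
(-30, -36) 51 [-0.  2.] (-14, -36) 69 [0. 4.] (14, -36) 40 [-0.  2.] 
(-30, -46) 57 [-0.  4.] (-14, -46) 105 [-0.  3.] (14, -46) 50 [-0.  3.] 
(-30, -57) 64 [0. 4.] (-14, -57) 115 [-0.  3.] (14, -57) 57 [0. 2.] 
max z in corridor 131.22781745946003
total world [ 255.  -775.9   -1.2] rotvec deg [ -0.1  -0.  -34. ] q [67. 16. -2. 73. -0. 84.] opening 85.2
0 t [-29.8 -41.5   0.2] a [-0.01 -0.   -2.12]
1 t [-28.2 -42.6   0.2] a [-0.01 -0.   -2.12]
2 t [-26.6 -43.6   0.2] a [-0.01 -0.   -2.12]
3 t [-25.  -44.5   0.1] a [-0.01 -0.   -2.12]
4 t [-23.3 -45.4   0.1] a [-0.01 -0.   -2.12]
5 t [-21.6 -46.2   0.1] a [-0.01 -0.   -2.12]
6 t [-19.9 -47.    0.1] a [-0.01 -0.   -2.12]
7 t [-18.1 -47.7   0.1] a [-0.01 -0.   -2.12]
8 t [-16.3 -48.4   0.1] a [-0.01 -0.   -2.12]
9 t [-14.5 -48.9   0.1] a [-0.01 -0.   -2.12]
10 t [-12.7 -49.4   0.1] a [-0.01 -0.   -2.12]
11 t [-10.9 -49.9   0.1] a [-0.01 -0.   -2.12]
12 t [ -9.  -50.2   0.1] a [-0.01 -0.   -2.12]
13 t [ -7.2 -50.5   0.1] a [-0.01 -0.   -2.12]
14 t [ -5.3 -50.8   0.1] a [-0.01 -0.   -2.12]
15 t [ -3.4 -50.9   0.1] a [-0.01 -0.   -2.12]
```

```bash
python3 - <<'E'
from h import *
P=np.vstack([pts(load(n)).reshape(-1,3) for n in('top','scene')])
a=np.radians(16.5);c=np.array([442.3,-180.4]);q=(P[:,:2]-c)@np.array([[np.cos(a),-np.sin(a)],[np.sin(a),np.cos(a)]])
print('cols y',list(range(26,62,4)))
for x0 in range(-40,40,4):
    print(x0,[int(P[m,2].max()) if (m:=(q[:,0]>=x0)&(q[:,0]<x0+4)&(q[:,1]>=y0)&(q[:,1]<y0+4)).any() else None for y0 in range(26,62,4)])
E
```

```text
cols y [26, 30, 34, 38, 42, 46, 50, 54, 58]
-40 [80, 78, 80, 101, 104, 101, 101, 103, 101]
-36 [78, 80, 79, 76, 99, 99, 102, 104, 103]
-32 [77, 79, 81, 80, 95, 100, 100, 104, 103]
-28 [58, 75, 77, 78, 98, 93, 95, 100, 100]
-24 [52, 64, 76, 74, 80, 77, 77, 82, 103]
-20 [24, 60, 70, 73, 77, 79, 79, 79, 80]
-16 [18, 23, 51, 72, 72, 72, 78, 79, 78]
-12 [3, 3, 25, 52, 70, 71, 73, 71, 71]
-8 [1, 1, 2, 53, 61, 72, 73, 74, 71]
-4 [1, 1, 3, 15, 28, 67, 70, 74, 73]
0 [0, 1, 1, 4, 18, 23, 69, 71, 69]
4 [1, 1, 2, 5, 2, 3, 53, 66, 57]
8 [2, 1, 3, 3, 2, 0, 20, 28, 28]
12 [3, 2, 1, 0, 3, 0, 3, 23, 22]
16 [1, 1, 0, 2, 2, 0, 0, 3, 24]
20 [2, 5, 0, -3, 5, 0, 1, 3, 2]
24 [3, 0, 3, 2, 2, 2, 4, 3, 1]
28 [0, 1, -1, 4, 0, 0, 2, 0, 3]
32 [6, -1, 2, 0, 1, 1, -1, 3, 0]
36 [0, 1, 0, 0, 3, 2, 0, 0, 0]
```

>>> drive_tool:
  motion:
    - {"tx": -30,"ty": -41.5,"az": -2.1}
    - {"tx": -28,"ty": -42.5,"az": -2.1}
    - {"tx": -26.5,"ty": -43.5,"az": -2.1}
    - {"tx": -25,"ty": -44.5,"az": -2.1}
    - {"tx": -23,"ty": -45.5,"az": -2.1}
    - {"tx": -21.5,"ty": -46,"az": -2.1}
    - {"tx": -20,"ty": -47,"az": -2.1}
    - {"tx": -18,"ty": -47.5,"az": -2.1}

```text
validation failed for argument at $.mo...
```

>>> drive_tool:
  motion:
    - {"ax": 0,"ay": 0,"az": -2.1,"tx": -30,"ty": -41.5,"tz": 0,"hand": 85}
    - {"ax": 0,"ay": 0,"az": -2.1,"tx": -28,"ty": -42.5,"tz": 0,"hand": 85}
    - {"ax": 0,"ay": 0,"az": -2.1,"tx": -26.5,"ty": -43.5,"tz": 0,"hand": 85}
    - {"ax": 0,"ay": 0,"az": -2.1,"tx": -25,"ty": -44.5,"tz": 0,"hand": 85}
    - {"ax": 0,"ay": 0,"az": -2.1,"tx": -23,"ty": -45.5,"tz": 0,"hand": 85}
    - {"ax": 0,"ay": 0,"az": -2.1,"tx": -21.5,"ty": -46,"tz": 0,"hand": 85}
    - {"ax": 0,"ay": 0,"az": -2.1,"tx": -20,"ty": -47,"tz": 0,"hand": 85}
    - {"ax": 0,"ay": 0,"az": -2.1,"tx": -18,"ty": -47.5,"tz": 0,"hand": 85}

```text
time: 1.1
eef_pos: [314.1, 207.0, 242.0]
tcp_rot: [0.005, 1.0, -0.0, 0.0]
contact_force: [0.6, 0.0, 0.6]
opening: 85.1
finger_force: 0.0
```

```bash
python3 - <<'E'
from h import *
a=np.radians(16.5)
print(bot.get_state()['time'])
plan([442.3+14*np.cos(a),-180.4+14*np.sin(a),200],toolR_down(a),8)
E
```

```text
1.1
total world [ 141.7 -383.4  -42. ] rotvec deg [ -0.   -0.  -17.1] q [ 24. -10. -29.  71.  -0.  24.] opening 85.1
0 t [-18.2 -47.8   5.3] a [-0.   -0.   -2.13]
1 t [-16.4 -48.4   5.3] a [-0.   -0.   -2.13]
2 t [-14.6 -49.    5.3] a [-0.   -0.   -2.13]
3 t [-12.7 -49.5   5.3] a [-0.   -0.   -2.13]
4 t [-10.9 -49.9   5.3] a [-0.   -0.   -2.13]
5 t [ -9.  -50.3   5.3] a [-0.   -0.   -2.13]
6 t [ -7.1 -50.6   5.3] a [-0.   -0.   -2.13]
7 t [ -5.3 -50.8   5.3] a [-0.   -0.   -2.13]
```

>>> drive_tool:
  motion:
    - {"ax": 0,"ay": 0,"az": -2.1,"tx": -18,"ty": -48,"tz": 5,"hand": 62}
    - {"ax": 0,"ay": 0,"az": -2.1,"tx": -16.5,"ty": -48.5,"tz": 5,"hand": 62}
    - {"ax": 0,"ay": 0,"az": -2.1,"tx": -14.5,"ty": -49,"tz": 5,"hand": 62}
    - {"ax": 0,"ay": 0,"az": -2.1,"tx": -12.5,"ty": -49.5,"tz": 5,"hand": 62}
    - {"ax": 0,"ay": 0,"az": -2.1,"tx": -11,"ty": -50,"tz": 5,"hand": 62}
    - {"ax": 0,"ay": 0,"az": -2.1,"tx": -9,"ty": -50.5,"tz": 5,"hand": 62}
    - {"ax": 0,"ay": 0,"az": -2.1,"tx": -7,"ty": -50.5,"tz": 5,"hand": 62}
    - {"ax": 0,"ay": 0,"az": -2.1,"tx": -5.5,"ty": -51,"tz": 5,"hand": 62}

```text
time: 2.1
eef_pos: [454.2, -177.7, 201.8]
tcp_rot: [-0.141, 0.99, 0.0, -0.0]
contact_force: [0.6, 0.1, -0.4]
opening: 62.2
finger_force: 0.0
```

```bash
python3 - <<'E'
from h import *
a=np.radians(16.5)
plan([442.3+14*np.cos(a),-180.4+14*np.sin(a),26],toolR_down(a),8)
E
```

```text
total world [   1.5    1.2 -175.8] rotvec deg [ 0.  -0.  -0.3] q [-29.   3. -21.  65.   0. -45.] opening 62.2
0 t [-0.2  0.1 22. ] a [ 0.   -0.   -0.04]
1 t [-0.2  0.1 22. ] a [ 0.   -0.   -0.04]
2 t [-0.2  0.1 22. ] a [ 0.   -0.   -0.04]
3 t [-0.2  0.1 22. ] a [ 0.   -0.   -0.04]
4 t [-0.2  0.1 22. ] a [ 0.   -0.   -0.04]
5 t [-0.2  0.1 22. ] a [ 0.   -0.   -0.04]
6 t [-0.2  0.1 22. ] a [ 0.   -0.   -0.04]
7 t [-0.2  0.1 22. ] a [ 0.   -0.   -0.04]
```

>>> drive_tool:
  motion:
    - {"ax": 0,"ay": 0,"az": -0.3,"tx": -1.5,"ty": 0.5,"tz": 30,"hand": 62}
    - {"ax": 0,"ay": 0,"az": 0,"tx": 0,"ty": 0,"tz": 35,"hand": 62}
    - {"ax": 0,"ay": 0,"az": 0,"tx": 0,"ty": 0,"tz": 35,"hand": 62}
    - {"ax": 0,"ay": 0,"az": 0,"tx": 0,"ty": 0,"tz": 35,"hand": 62}
    - {"ax": 0,"ay": 0,"az": 0,"tx": 0,"ty": 0,"tz": 24,"hand": 62}
    - {"ax": 0,"ay": 0,"az": 0,"tx": 0,"ty": 0,"tz": 12,"hand": 62}
    - {"ax": 0,"ay": 0,"az": 0,"tx": 0,"ty": 0,"tz": 4,"hand": 62}
    - {"ax": 0,"ay": 0,"az": 0,"tx": 0,"ty": 0,"tz": 1,"hand": 62}

```text
time: 3.1
eef_pos: [456.1, -175.5, 26.8]
tcp_rot: [-0.143, 0.99, -0.0, 0.0]
contact_force: [-0.0, 0.2, -0.1]
opening: 62.1
finger_force: 0.0
```

>>> drive_tool:
  motion:
    - {"ax": 0,"ay": 0,"az": 0,"tx": 0,"ty": 0,"tz": 0,"hand": 58}
    - {"ax": 0,"ay": 0,"az": 0,"tx": 0,"ty": 0,"tz": 0,"hand": 54}
    - {"ax": 0,"ay": 0,"az": 0,"tx": 0,"ty": 0,"tz": 0,"hand": 50}
    - {"ax": 0,"ay": 0,"az": 0,"tx": 0,"ty": 0,"tz": 0,"hand": 46}
    - {"ax": 0,"ay": 0,"az": 0,"tx": 0,"ty": 0,"tz": 0,"hand": 42}
    - {"ax": 0,"ay": 0,"az": 0,"tx": 0,"ty": 0,"tz": 0,"hand": 40}
    - {"ax": 0,"ay": 0,"az": 0,"tx": 0,"ty": 0,"tz": 0,"hand": 40}
    - {"ax": 0,"ay": 0,"az": 0,"tx": 0,"ty": 0,"tz": 0,"hand": 40}

```text
time: 4.1
eef_pos: [456.2, -175.6, 27.2]
tcp_rot: [-0.143, 0.99, -0.0, 0.001]
contact_force: [0.3, 0.4, 5.5]
opening: 48.9
finger_force: 62.8
```

```bash
python3 - <<'E'
from h import *
s=bot.get_state();print(s['eef_pos'],s['finger_force'],s['opening'],Ro.from_quat(s['tcp_rot']).as_matrix().round(4))
E
```

```text
[ 456.20299484 -175.58508943   27.20500798] 62.791593074798584 48.89832128646506 [[-9.591e-01 -2.829e-01  1.300e-03]
 [-2.829e-01  9.591e-01 -7.000e-04]
 [-1.000e-03 -1.100e-03 -1.000e+00]]
```

```bash
cat >> h.py <<'E'
def target(N,yaw,dx,h,up,dyaw=0):
    R=nestR(yaw); T=np.c_[-R[:,0],R[:,1],-R[:,2]]
    return np.array(N)+R[:,0]*dx+R[:,2]*(h+up),T
E
python3 - <<'E'
from h import *
pos,T=target([554.3,-11.3,63],np.radians(-13.8),14,27.2,60)
print(pos)
plan([456,-175,160],T,8)
s=bot.get_state(); plan(pos,T,12,p0=[456.2,-175.6,167])
E
```

```text
[523.73292279  -3.79200572 145.51741521]
total world [ -0.2   0.6 132.8] rotvec deg [  7.9 -29.2  29.5] q [-29.  15. -32.  43.  -0. -45.] opening 48.9
0 t [ -0.    0.1 -16.6] a [ 0.98 -3.65  3.69]
1 t [ -1.1  -0.2 -16.6] a [ 0.98 -3.65  3.69]
2 t [ -2.1  -0.4 -16.5] a [ 0.98 -3.65  3.69]
3 t [ -3.2  -0.5 -16.3] a [ 0.98 -3.65  3.69]
4 t [ -4.3  -0.5 -16. ] a [ 0.98 -3.65  3.69]
5 t [ -5.3  -0.5 -15.7] a [ 0.98 -3.65  3.69]
6 t [ -6.3  -0.4 -15.3] a [ 0.98 -3.65  3.69]
7 t [ -7.3  -0.2 -14.9] a [ 0.98 -3.65  3.69]
total world [ 67.5 171.8 -21.5] rotvec deg [  7.9 -29.2  29.5] q [-29.  15. -32.  43.  -0. -45.] opening 48.9
0 t [-9.4 12.1  1.8] a [ 0.66 -2.44  2.46]
1 t [-8.8 12.6  2. ] a [ 0.66 -2.44  2.46]
2 t [-8.2 12.9  2.3] a [ 0.66 -2.44  2.46]
3 t [-7.5 13.3  2.4] a [ 0.66 -2.44  2.46]
4 t [-6.8 13.6  2.6] a [ 0.66 -2.44  2.46]
5 t [-6.1 14.   2.7] a [ 0.66 -2.44  2.46]
6 t [-5.4 14.2  2.8] a [ 0.66 -2.44  2.46]
7 t [-4.7 14.5  2.8] a [ 0.66 -2.44  2.46]
8 t [-3.9 14.7  2.9] a [ 0.66 -2.44  2.46]
9 t [-3.2 14.9  2.8] a [ 0.66 -2.44  2.46]
10 t [-2.4 15.   2.8] a [ 0.66 -2.44  2.46]
11 t [-1.6 15.2  2.7] a [ 0.66 -2.44  2.46]
```

>>> drive_tool:
  motion:
    - {"ax": 0,"ay": 0,"az": 0,"tx": 0,"ty": 0,"tz": -5,"hand": 40}
    - {"ax": 0,"ay": 0,"az": 0,"tx": 0,"ty": 0,"tz": -15,"hand": 40}
    - {"ax": 0,"ay": 0,"az": 0,"tx": 0,"ty": 0,"tz": -25,"hand": 40}
    - {"ax": 0,"ay": 0,"az": 0,"tx": 0,"ty": 0,"tz": -25,"hand": 40}
    - {"ax": 0,"ay": 0,"az": 0,"tx": 0,"ty": 0,"tz": -25,"hand": 40}
    - {"ax": 0,"ay": 0,"az": 0,"tx": 0,"ty": 0,"tz": -25,"hand": 40}
    - {"ax": 0,"ay": 0,"az": 0,"tx": 0,"ty": 0,"tz": -15,"hand": 40}
    - {"ax": 0,"ay": 0,"az": 0,"tx": 0,"ty": 0,"tz": -5,"hand": 40}

```text
time: 5.1
eef_pos: [456.0, -175.5, 167.5]
tcp_rot: [-0.143, 0.99, -0.001, 0.001]
contact_force: [0.1, -0.0, -0.7]
opening: 48.5
finger_force: 62.1
```

>>> drive_tool:
  motion:
    - {"ax": 0.66,"ay": -2.44,"az": 2.46,"tx": -9.4,"ty": 12.1,"tz": 1.8,"hand": 40}
    - {"ax": 0.66,"ay": -2.44,"az": 2.46,"tx": -8.8,"ty": 12.6,"tz": 2,"hand": 40}
    - {"ax": 0.66,"ay": -2.44,"az": 2.46,"tx": -8.2,"ty": 12.9,"tz": 2.3,"hand": 40}
    - {"ax": 0.66,"ay": -2.44,"az": 2.46,"tx": -7.5,"ty": 13.3,"tz": 2.4,"hand": 40}
    - {"ax": 0.66,"ay": -2.44,"az": 2.46,"tx": -6.8,"ty": 13.6,"tz": 2.6,"hand": 40}
    - {"ax": 0.66,"ay": -2.44,"az": 2.46,"tx": -6.1,"ty": 14,"tz": 2.7,"hand": 40}
    - {"ax": 0.66,"ay": -2.44,"az": 2.46,"tx": -5.4,"ty": 14.2,"tz": 2.8,"hand": 40}
    - {"ax": 0.66,"ay": -2.44,"az": 2.46,"tx": -4.7,"ty": 14.5,"tz": 2.8,"hand": 40}

```text
time: 6.1
eef_pos: [499.4, -60.1, 150.8]
tcp_rot: [0.031, 0.984, -0.021, 0.173]
contact_force: [0.7, 0.4, -1.6]
opening: 48.6
finger_force: 62.1
```

>>> drive_tool:
  motion:
    - {"ax": 0.66,"ay": -2.44,"az": 2.46,"tx": -3.9,"ty": 14.7,"tz": 2.9,"hand": 40}
    - {"ax": 0.66,"ay": -2.44,"az": 2.46,"tx": -3.2,"ty": 14.9,"tz": 2.8,"hand": 40}
    - {"ax": 0.66,"ay": -2.44,"az": 2.46,"tx": -2.4,"ty": 15,"tz": 2.8,"hand": 40}
    - {"ax": 0.66,"ay": -2.44,"az": 2.46,"tx": -1.6,"ty": 15.2,"tz": 2.7,"hand": 40}
    - {"ax": 0,"ay": 0,"az": 0,"tx": 0,"ty": 0,"tz": 0,"hand": 40}
    - {"ax": 0,"ay": 0,"az": 0,"tx": 0,"ty": 0,"tz": 0,"hand": 40}
    - {"ax": 0,"ay": 0,"az": 0,"tx": 0,"ty": 0,"tz": 0,"hand": 40}
    - {"ax": 0,"ay": 0,"az": 0,"tx": 0,"ty": 0,"tz": 0,"hand": 40}

```text
time: 7.1
eef_pos: [523.1, -4.1, 145.1]
tcp_rot: [0.116, 0.959, -0.031, 0.257]
contact_force: [0.6, 0.5, -1.0]
opening: 49.1
finger_force: 62.2
```

```bash
python3 - <<'E'
from h import *
pos,T=target([554.3,-11.3,63],np.radians(-13.8),14,27.2,60)
plan(pos,T,1)
a=shot('scene');b=shot('top')
A=cv2.resize(a['color'][150:270,270:390,::-1],None,fx=4.8,fy=4.8,interpolation=cv2.INTER_CUBIC)
cv2.imwrite('pics/near1.png',A)
save(b,'near1t.png',(250,160,370,260),5)
E
```

```text
total world [0.6 0.3 0.4] rotvec deg [-0.  0. -0.] q [ -5.  -6. -45.  21.  -4.   7.] opening 49.1
0 t [-0.7  0.4 -0.1] a [-0.03  0.01 -0.02]
```

View pics/near1.png

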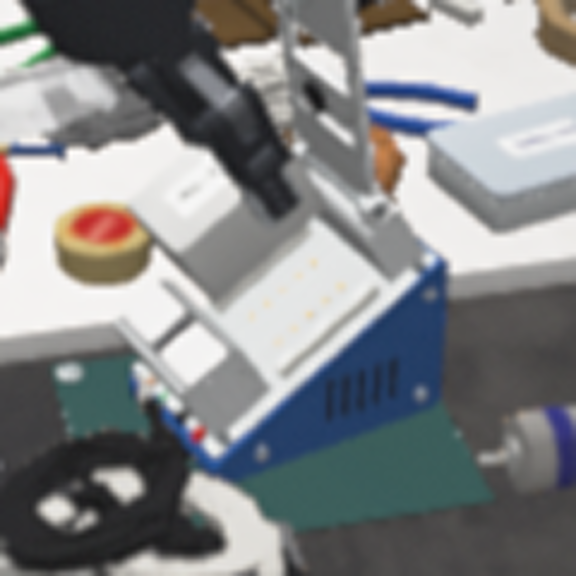

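The module hangs above the nest, square to it, between finger and label, with its lower right edge running from (215,305) to (305,215).

```bash
python3 - <<'E'
from h import *
N=np.array([554.3,-11.3,63]);R=nestR(np.radians(-13.8))
for n in('scene','top'):
    im=load(n);q=(pts(im).reshape(-1,3)-N)@R;C=im['color'].reshape(-1,3).astype(int)
    w=(C.max(1)-C.min(1)<30)&(C.min(1)>70)
    b=(abs(q[:,0])<42)&(abs(q[:,1])<32)&(q[:,2]>54)&(q[:,2]<104)
    t=b&w&(abs(q[:,2]-100)<5); f=b&w&(q[:,1]<-19)&(q[:,2]<95)&(q[:,2]>62)
    for nm,m in(('top',t),('right',f)):
        if m.sum()<15: print(n,nm,m.sum());continue
        r=q[m]; print(n,nm,m.sum(),'mean',r.mean(0).round(1),'std',r.std(0).round(1),'pct x',np.percentile(r[:,0],[1,5,95,99]).round(1),'y',np.percentile(r[:,1],[1,5,95,99]).round(1),'z',np.percentile(r[:,2],[1,5,95,99]).round(1))
        if nm=='right':
            A=np.c_[r[:,[0,2]],np.ones(len(r))];print(' tilt deg',np.degrees(np.linalg.lstsq(A,r[:,1],rcond=None)[0][:2]).round(1))
        else:
            A=np.c_[r[:,:2],np.ones(len(r))];print(' tilt deg',np.degrees(np.linalg.lstsq(A,r[:,2],rcond=None)[0][:2]).round(1))
    # nest again in same image
    for nm,m,ax in(('frontface',(abs(q[:,0]+37.5)<5)&(abs(q[:,1])<28)&(q[:,2]>8)&(q[:,2]<34),0),('rearface',(abs(q[:,0]-37.5)<5)&(abs(q[:,1])<25)&(q[:,2]>9)&(q[:,2]<30),0),('floor',(abs(q[:,0])<30)&(abs(q[:,1])<22)&(abs(q[:,2])<6),2),('fronttop',(q[:,0]<-42)&(q[:,0]>-70)&(abs(q[:,1])<50)&(abs(q[:,2]-40)<5),2),('rightblue',(abs(q[:,1]+42)<6)&(C[:,2]>C[:,0]+40)&(q[:,2]<-8)&(q[:,0]>-50)&(q[:,0]<50)&(q[:,2]>-40),1)):
        if m.sum()>10:print(n,nm,m.sum(),np.median(q[m],0).round(1),'y',np.percentile(q[m,1],[1,5,95,99]).round(1))
E
```

```text
scene top 327 mean [-15.4  -3.4  99.4] std [12.8 15.4  1.5] pct x [-35.7 -34.3   3.1  18.3] y [-29.  -25.8  20.6  24.2] z [ 95.5  96.9 101.7 102.4]
 tilt deg [0.2 0.9]
scene right 298 mean [ -6.6 -25.5  77.6] std [20.2  1.7  9.9] pct x [-36.7 -34.8  29.3  31.8] y [-31.1 -28.1 -23.2 -21.4] z [62.5 63.4 93.4 94.5]
 tilt deg [-1.  -0.9]
scene rearface 25 [36.5 -5.1 18.9] y [-23.2 -20.   13.7  17.5]
scene floor 357 [-0.3 -0.4 -0.2] y [-21.1 -19.9  19.4  21.4]
scene fronttop 267 [-55.9  -5.5  39.7] y [-34.3 -32.5  29.5  32.3]
scene rightblue 357 [ -0.  -41.8 -22.9] y [-45.  -43.8 -39.7 -39.2]
top top 342 mean [18.8  0.2 99.9] std [10.6 14.3  1.7] pct x [-2.5  0.3 34.3 35.4] y [-27.2 -22.7  22.2  28.3] z [ 95.6  97.2 102.4 103.4]
 tilt deg [-1.7 -0.4]
top right 27 mean [ 30.7 -24.3  82.9] std [4.3 3.6 9.1] pct x [22.3 24.3 34.6 35.1] y [-31.4 -30.4 -19.5 -19.2] z [64.1 66.7 94.2 94.8]
 tilt deg [41.7 -0.9]
top floor 29 [ 7.6 -7.   1.3] y [-21.3 -20.4  19.4  20.7]
```

View pics/near1t.png

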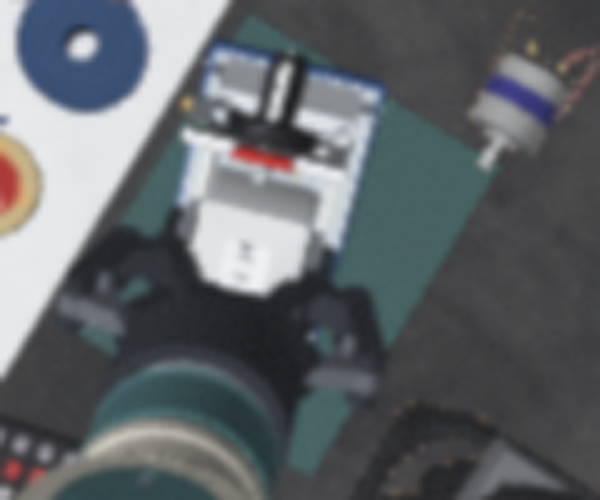

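>>> drive_tool:
  motion:
    - {"ax": 0,"ay": 0,"az": 0,"tx": 0,"ty": 0.3,"tz": 6,"hand": 40}
    - {"ax": 0,"ay": 0,"az": 0,"tx": 0,"ty": 0,"tz": 8,"hand": 40}
    - {"ax": 0,"ay": 0,"az": 0,"tx": 0,"ty": 0,"tz": 7,"hand": 40}
    - {"ax": 0,"ay": 0,"az": 0,"tx": 0,"ty": 0,"tz": 6,"hand": 40}
    - {"ax": 0,"ay": 0,"az": 0,"tx": 0,"ty": 0,"tz": 6,"hand": 40}
    - {"ax": 0,"ay": 0,"az": 0,"tx": 0,"ty": 0,"tz": 6,"hand": 40}
    - {"ax": 0,"ay": 0,"az": 0,"tx": 0,"ty": 0,"tz": 6,"hand": 40}
    - {"ax": 0,"ay": 0,"az": 0,"tx": 0,"ty": 0,"tz": 3,"hand": 40}

```text
time: 8.2
eef_pos: [546.2, -9.0, 102.7]
tcp_rot: [0.116, 0.959, -0.031, 0.257]
contact_force: [0.6, -0.1, -0.7]
opening: 48.9
finger_force: 62.2
```

```bash
python3 - <<'E'
from h import *
pos,T=target([554.3,-11.3,63],np.radians(-13.8),14,27.2,0)
plan(pos,T,1); s=bot.get_state(); print(s['contact_force'],s['moment'],T.T@s['contact_force'])
a=shot('scene')
A=cv2.resize(a['color'][160:260,280:390,::-1],None,fx=5.5,fy=5.5,interpolation=cv2.INTER_CUBIC)
cv2.imwrite('pics/near2.png',A)
E
```

```text
total world [ 6.7 -2.  -9.2] rotvec deg [-0. -0.  0.] q [ -6.   1. -46.  14.  -4.   7.] opening 48.9
0 t [-1.5 -0.3 11.5] a [-0.01 -0.04  0.02]
[ 0.61350799 -0.10902099 -0.65923954] [0.14368973 0.58823315 0.02065662] [-0.20887811  0.04046816  0.88182008]
```

View pics/near2.png

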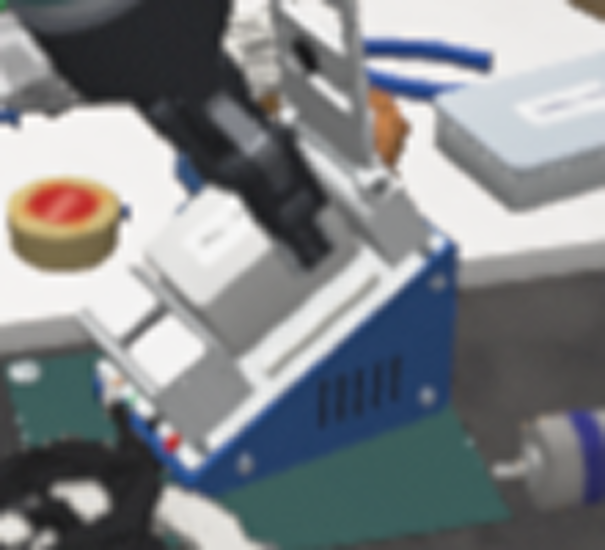

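The module is between the blocks without contact. I'll lower it onto the floor.

>>> drive_tool:
  motion:
    - {"ax": 0,"ay": 0,"az": 0,"tx": -0.8,"ty": 0,"tz": 0,"hand": 40}
    - {"ax": 0,"ay": 0,"az": 0,"tx": 0,"ty": 0,"tz": 1.5,"hand": 40}
    - {"ax": 0,"ay": 0,"az": 0,"tx": 0,"ty": 0,"tz": 1.5,"hand": 40}
    - {"ax": 0,"ay": 0,"az": 0,"tx": 0,"ty": 0,"tz": 1.5,"hand": 40}
    - {"ax": 0,"ay": 0,"az": 0,"tx": 0,"ty": 0,"tz": 1.5,"hand": 40}
    - {"ax": 0,"ay": 0,"az": 0,"tx": 0,"ty": 0,"tz": 1.5,"hand": 40}
    - {"ax": 0,"ay": 0,"az": 0,"tx": 0,"ty": 0,"tz": 1,"hand": 40}
    - {"ax": 0,"ay": 0,"az": 0,"tx": 0,"ty": 0,"tz": 0,"hand": 40}

```text
time: 9.25
eef_pos: [550.9, -10.1, 96.1]
tcp_rot: [0.116, 0.959, -0.031, 0.257]
contact_force: [-0.6, -0.6, -0.2]
opening: 48.7
finger_force: 62.2
```

>>> drive_tool:
  motion:
    - {"ax": 0,"ay": 0,"az": 0,"tx": 0,"ty": 0,"tz": 0.5,"hand": 40}
    - {"ax": 0,"ay": 0,"az": 0,"tx": 0,"ty": 0,"tz": 0.5,"hand": 40}
    - {"ax": 0,"ay": 0,"az": 0,"tx": 0,"ty": 0,"tz": 0.5,"hand": 40}
    - {"ax": 0,"ay": 0,"az": 0,"tx": 0,"ty": 0,"tz": 0.5,"hand": 40}
    - {"ax": 0,"ay": 0,"az": 0,"tx": 0,"ty": 0,"tz": 0,"hand": 40}
    - {"ax": 0,"ay": 0,"az": 0,"tx": 0,"ty": 0,"tz": 0,"hand": 40}
    - {"ax": 0,"ay": 0,"az": 0,"tx": 0,"ty": 0,"tz": 0,"hand": 40}
    - {"ax": 0,"ay": 0,"az": 0,"tx": 0,"ty": 0,"tz": 0,"hand": 40}

```text
time: 10.25
eef_pos: [551.9, -10.3, 94.5]
tcp_rot: [0.116, 0.959, -0.031, 0.257]
contact_force: [0.1, -0.5, -1.0]
opening: 49.1
finger_force: 62.2
```

```bash
python3 - <<'E'
from h import *
pos,T=target([554.3,-11.3,63],np.radians(-13.8),14,27.2,0)
plan(pos,T,1); s=bot.get_state(); print(T.T@s['contact_force'],s['moment'])
E
```

```text
total world [ 0.9 -0.6 -1. ] rotvec deg [-0. -0.  0.] q [ -6.   2. -46.  13.  -4.   7.] opening 49.1
0 t [-0.4 -0.4  1.4] a [-0.   -0.01  0.02]
[ 0.26446502 -0.45926089  0.95606122] [0.12464261 0.51348141 0.0027974 ]
```

>>> drive_tool:
  motion:
    - {"ax": 0,"ay": 0,"az": 0,"tx": 0,"ty": 0,"tz": 0.4,"hand": 40}
    - {"ax": 0,"ay": 0,"az": 0,"tx": 0,"ty": 0,"tz": 0.4,"hand": 40}
    - {"ax": 0,"ay": 0,"az": 0,"tx": 0,"ty": 0,"tz": 0.4,"hand": 40}
    - {"ax": 0,"ay": 0,"az": 0,"tx": 0,"ty": 0,"tz": 0.3,"hand": 40}
    - {"ax": 0,"ay": 0,"az": 0,"tx": 0,"ty": 0,"tz": 0,"hand": 40}
    - {"ax": 0,"ay": 0,"az": 0,"tx": 0,"ty": 0,"tz": 0,"hand": 40}
    - {"ax": 0,"ay": 0,"az": 0,"tx": 0,"ty": 0,"tz": 0,"hand": 40}
    - {"ax": 0,"ay": 0,"az": 0,"tx": 0,"ty": 0,"tz": 0,"hand": 40}

```text
time: 11.25
eef_pos: [552.7, -10.5, 93.2]
tcp_rot: [0.116, 0.959, -0.031, 0.257]
contact_force: [0.0, -1.2, -0.6]
opening: 48.5
finger_force: 62.2
```

>>> drive_tool:
  motion:
    - {"ax": 0,"ay": 0,"az": 0,"tx": 0,"ty": 0,"tz": 0.3,"hand": 40}
    - {"ax": 0,"ay": 0,"az": 0,"tx": 0,"ty": 0,"tz": 0.3,"hand": 40}
    - {"ax": 0,"ay": 0,"az": 0,"tx": 0,"ty": 0,"tz": 0.2,"hand": 40}
    - {"ax": 0,"ay": 0,"az": 0,"tx": 0,"ty": 0,"tz": 0,"hand": 40}
    - {"ax": 0,"ay": 0,"az": 0,"tx": 0,"ty": 0,"tz": 0,"hand": 40}
    - {"ax": 0,"ay": 0,"az": 0,"tx": 0,"ty": 0,"tz": 0,"hand": 40}
    - {"ax": 0,"ay": 0,"az": 0,"tx": 0,"ty": 0,"tz": 0,"hand": 40}
    - {"ax": 0,"ay": 0,"az": 0,"tx": 0,"ty": 0,"tz": 0,"hand": 40}

```text
time: 12.25
eef_pos: [552.8, -10.6, 92.8]
tcp_rot: [0.116, 0.959, -0.031, 0.257]
contact_force: [-4.9, 1.2, 4.9]
opening: 48.8
finger_force: 63.2
```

```bash
python3 - <<'E'
from h import *
pos,T=target([554.3,-11.3,63],np.radians(-13.8),14,27.2,0)
plan(pos,T,1); s=bot.get_state(); print(T.T@s['contact_force'],s['moment'])
E
```

```text
total world [ 0.  -0.4  0.8] rotvec deg [-0. -0.  0.] q [ -6.   2. -46.  12.  -4.   7.] opening 48.8
0 t [-0.5 -0.4 -0.6] a [-0.01 -0.01  0.02]
[ 1.89903995 -0.0526877  -6.80605287] [ 0.11926266  0.72295334 -0.03820465]
```

>>> drive_tool:
  motion:
    - {"ax": 0,"ay": 0,"az": 0,"tx": 0,"ty": 0,"tz": 0,"hand": 50}
    - {"ax": 0,"ay": 0,"az": 0,"tx": 0,"ty": 0,"tz": 0,"hand": 52}
    - {"ax": 0,"ay": 0,"az": 0,"tx": 0,"ty": 0,"tz": 0,"hand": 56}
    - {"ax": 0,"ay": 0,"az": 0,"tx": 0,"ty": 0,"tz": 0,"hand": 60}
    - {"ax": 0,"ay": 0,"az": 0,"tx": 0,"ty": 0,"tz": 0,"hand": 64}
    - {"ax": 0,"ay": 0,"az": 0,"tx": 0,"ty": 0,"tz": 0,"hand": 66}
    - {"ax": 0,"ay": 0,"az": 0,"tx": 0,"ty": 0,"tz": 0,"hand": 66}
    - {"ax": 0,"ay": 0,"az": 0,"tx": 0,"ty": 0,"tz": 0,"hand": 66}

```text
time: 13.25
eef_pos: [553.0, -10.6, 92.5]
tcp_rot: [0.116, 0.959, -0.031, 0.257]
contact_force: [0.6, -0.6, -0.4]
opening: 66.1
finger_force: 0.0
```

>>> drive_tool:
  motion:
    - {"ax": 0,"ay": 0,"az": 0,"tx": 0,"ty": 0,"tz": 0,"hand": 66}
    - {"ax": 0,"ay": 0,"az": 0,"tx": 0,"ty": 0,"tz": -3,"hand": 66}
    - {"ax": 0,"ay": 0,"az": 0,"tx": 0,"ty": 0,"tz": -10,"hand": 66}
    - {"ax": 0,"ay": 0,"az": 0,"tx": 0,"ty": 0,"tz": -20,"hand": 66}
    - {"ax": 0,"ay": 0,"az": 0,"tx": 4,"ty": 0,"tz": -30,"hand": 66}
    - {"ax": 0,"ay": 0,"az": 0,"tx": 8,"ty": 0,"tz": -30,"hand": 66}
    - {"ax": 0,"ay": 0,"az": 0,"tx": 12,"ty": 0,"tz": -30,"hand": 66}
    - {"ax": 0,"ay": 0,"az": 0,"tx": 12,"ty": 0,"tz": -20,"hand": 66}

```text
time: 14.25
eef_pos: [452.8, 14.1, 200.3]
tcp_rot: [0.116, 0.959, -0.031, 0.258]
contact_force: [0.9, -0.3, -0.9]
opening: 65.9
finger_force: 0.0
```

```bash
python3 - <<'E'
from h import *
s=bot.get_state();print(s['eef_pos'],s['contact_force'])
a=shot('scene');b=shot('top')
A=cv2.resize(a['color'][140:260,280:390,::-1],None,fx=5,fy=5,interpolation=cv2.INTER_CUBIC)
cv2.imwrite('pics/near3.png',A)
N=np.array([554.3,-11.3,63]);R=nestR(np.radians(-13.8))
q=(pts(a).reshape(-1,3)-N)@R
m=(abs(q[:,0])<33)&(abs(q[:,1])<23)&(abs(q[:,2]-40)<8)
r=q[m];A=np.c_[r[:,:2],np.ones(len(r))];print('top',m.sum(),np.median(r[:,2]),'tilt',np.degrees(np.linalg.lstsq(A,r[:,2],rcond=None)[0][:2]))
m=(abs(q[:,0])<30)&(q[:,1]<-20)&(q[:,1]>-32)&(q[:,2]>12)&(q[:,2]<36);print('right y',np.median(q[m,1]))
# lid line
m=(abs(q[:,1])<33)&(q[:,0]>60)&(q[:,2]>70)&(q[:,2]<200)&(q[:,0]<160)
r=q[m]
for _ in range(6):
    c=np.polyfit(r[:,2],r[:,0],1);e=r[:,0]-np.polyval(c,r[:,2]);r=r[abs(e)<max(3,1.5*e.std())]
print('lid',c,len(r),r.max(0))
E
```

```text
[452.79149258  14.09656131 200.31420197] [ 0.92633702 -0.31437494 -0.87643559]
top 419 38.110321264929624 tilt [1.25170059 0.66967571]
right y -24.73942116600109
lid [ 0.36360661 29.52257987] 484 [ 97.09127597  32.3450487  180.46234444]
```

View pics/near3.png

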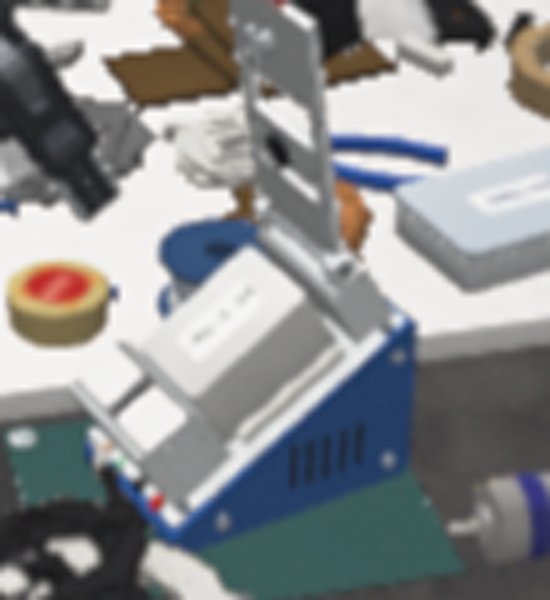

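The module lies flush in the nest: top plane about right, and the right face at y≈-24.7. The lid stands at about 1.92 rad. Next I'll go up and over behind it with the fingers closed, and push the knob's back forward.

```bash
cat >> h.py <<'E'
YAW=np.radians(-13.8); N0=np.array([554.3,-11.3,63.])
def W(X,Y,Z): c,s=np.cos(YAW),np.sin(YAW); return np.array([N0[0]+X*c-Y*s,N0[1]+X*s+Y*c,Z])
def S(p): c,s=np.cos(YAW),np.sin(YAW); d=np.array(p)-N0; return np.array([d[0]*c+d[1]*s,-d[0]*s+d[1]*c,p[2]])
E
python3 - <<'E'
from h import *
print(S(bot.get_state()['eef_pos']))
plan(W(-100,0,325),toolR_down(YAW),8)
E
```

```text
[-104.96040589    0.58429473  200.14812553]
total world [  4.7  -1.8 124.9] rotvec deg [ 0.  30.2  0.1] q [ -3. -19. -47.  32.  -5.   9.] opening 66.4
0 t [ -8.4  -0.1 -13.2] a [0.   3.77 0.01]
1 t [ -7.5  -0.1 -13.7] a [0.   3.77 0.01]
2 t [ -6.6  -0.1 -14.2] a [0.   3.77 0.01]
3 t [ -5.6  -0.1 -14.6] a [0.   3.77 0.01]
4 t [ -4.7  -0.1 -14.9] a [0.   3.77 0.01]
5 t [ -3.7  -0.1 -15.2] a [0.   3.77 0.01]
6 t [ -2.7  -0.1 -15.4] a [0.   3.77 0.01]
7 t [ -1.6  -0.1 -15.5] a [0.   3.77 0.01]
```

>>> drive_tool:
  motion:
    - {"ax": 0,"ay": 3.77,"az": 0,"tx": -8.4,"ty": -0.1,"tz": -13.2,"hand": 30}
    - {"ax": 0,"ay": 3.77,"az": 0,"tx": -7.5,"ty": -0.1,"tz": -13.7,"hand": 0}
    - {"ax": 0,"ay": 3.77,"az": 0,"tx": -6.6,"ty": -0.1,"tz": -14.2,"hand": 0}
    - {"ax": 0,"ay": 3.77,"az": 0,"tx": -5.6,"ty": -0.1,"tz": -14.6,"hand": 0}
    - {"ax": 0,"ay": 3.77,"az": 0,"tx": -4.7,"ty": -0.1,"tz": -14.9,"hand": 0}
    - {"ax": 0,"ay": 3.77,"az": 0,"tx": -3.7,"ty": -0.1,"tz": -15.2,"hand": 0}
    - {"ax": 0,"ay": 3.77,"az": 0,"tx": -2.7,"ty": -0.1,"tz": -15.4,"hand": 0}
    - {"ax": 0,"ay": 3.77,"az": 0,"tx": -1.6,"ty": -0.1,"tz": -15.5,"hand": 0}

```text
time: 15.35
eef_pos: [459.1, 11.6, 323.5]
tcp_rot: [0.12, 0.993, 0.0, -0.002]
contact_force: [0.3, -0.3, -0.7]
opening: 0.0
finger_force: 0.0
```

>>> drive_tool:
  motion:
    - {"ax": 0,"ay": 0,"az": 0,"tx": -20,"ty": 0,"tz": 0,"hand": 0}
    - {"ax": 0,"ay": 0,"az": 0,"tx": -40,"ty": 0,"tz": 0,"hand": 0}
    - {"ax": 0,"ay": 0,"az": 0,"tx": -45,"ty": 0,"tz": 0,"hand": 0}
    - {"ax": 0,"ay": 0,"az": 0,"tx": -40,"ty": 0,"tz": 0,"hand": 0}
    - {"ax": 0,"ay": 0,"az": 0,"tx": -25,"ty": 0,"tz": 0,"hand": 0}
    - {"ax": 0,"ay": 0,"az": 0,"tx": -7,"ty": 0,"tz": 0,"hand": 0}
    - {"ax": 0,"ay": 0,"az": 0,"tx": 0,"ty": 0,"tz": 0,"hand": 0}
    - {"ax": 0,"ay": 0,"az": 0,"tx": 0,"ty": 0,"tz": 0,"hand": 0}

```text
time: 16.35
eef_pos: [629.5, -30.1, 322.8]
tcp_rot: [0.12, 0.993, 0.0, -0.002]
contact_force: [0.4, -0.2, 0.8]
opening: -0.1
finger_force: 0.0
```

```bash
python3 - <<'E'
from h import *
print(S(bot.get_state()['eef_pos']))
plan(W(78,0,226),toolR_down(YAW),1)
# refined lid/knob check in top view: knob points
im=shot('scene');P=pts(im)
q=np.array([0,0,0])
Pf=P.reshape(-1,3);c,s=np.cos(YAW),np.sin(YAW);d=Pf-N0;X=d[:,0]*c+d[:,1]*s;Y=-d[:,0]*s+d[:,1]*c
m=(X>-40)&(X<35)&(abs(Y)<32)&(Pf[:,2]>150)&(Pf[:,2]<270)
r=np.c_[X,Pf[:,2]][m];cc=np.polyfit(r[:,1],r[:,0],1);print('lid X(Z)',cc,m.sum(),r[:,1].max(), 'phi',90-np.degrees(np.arctan(cc[0])))
E
```

```text
[ 7.74650361e+01 -3.06510122e-01  3.22763161e+02]
total world [  0.6   0.2 -96.8] rotvec deg [-0.  -0.2  0. ] q [-9. 15.  7. 82.  0.  5.] opening -0.1
0 t [-0.9  0.3 96.8] a [-0.01 -0.19  0.03]
lid X(Z) [-0.04876027 16.82233763] 785 267.21366007992754 phi 92.79154674417533
```

>>> drive_tool:
  motion:
    - {"ax": 0,"ay": 0,"az": 0,"tx": -10,"ty": 0.3,"tz": 10,"hand": 0}
    - {"ax": 0,"ay": 0,"az": 0,"tx": -2,"ty": 0,"tz": 20,"hand": 0}
    - {"ax": 0,"ay": 0,"az": 0,"tx": 0,"ty": 0,"tz": 25,"hand": 0}
    - {"ax": 0,"ay": 0,"az": 0,"tx": 0,"ty": 0,"tz": 25,"hand": 0}
    - {"ax": 0,"ay": 0,"az": 0,"tx": 0,"ty": 0,"tz": 15,"hand": 0}
    - {"ax": 0,"ay": 0,"az": 0,"tx": 0,"ty": 0,"tz": 2,"hand": 0}
    - {"ax": 0,"ay": 0,"az": 0,"tx": 4,"ty": 0,"tz": 0,"hand": 0}
    - {"ax": 0,"ay": 0,"az": 0,"tx": 8,"ty": 0,"tz": 0,"hand": 0}

```text
time: 17.4
eef_pos: [630.6, -30.1, 227.1]
tcp_rot: [0.12, 0.993, 0.0, -0.0]
contact_force: [-0.6, -0.3, -0.5]
opening: -0.4
finger_force: 0.0
```

>>> drive_tool:
  motion:
    - {"ax": 0,"ay": 0,"az": 0,"tx": 8,"ty": 0,"tz": 0,"hand": 0}
    - {"ax": 0,"ay": 0,"az": 0,"tx": 8,"ty": 0,"tz": 0,"hand": 0}
    - {"ax": 0,"ay": 0,"az": 0,"tx": 8,"ty": 0,"tz": 0,"hand": 0}
    - {"ax": 0,"ay": 0,"az": 0,"tx": 8,"ty": 0,"tz": 0,"hand": 0}
    - {"ax": 0,"ay": 0,"az": 0,"tx": 8,"ty": 0,"tz": 1,"hand": 0}
    - {"ax": 0,"ay": 0,"az": 0,"tx": 8,"ty": 0,"tz": 1,"hand": 0}
    - {"ax": 0,"ay": 0,"az": 0,"tx": 4,"ty": 0,"tz": 1,"hand": 0}
    - {"ax": 0,"ay": 0,"az": 0,"tx": 0,"ty": 0,"tz": 0,"hand": 0}

```text
time: 18.4
eef_pos: [578.5, -17.4, 222.4]
tcp_rot: [0.12, 0.993, 0.0, -0.002]
contact_force: [-0.1, 0.1, 0.1]
opening: 0.2
finger_force: 0.0
```

```bash
python3 - <<'E'
from h import *
s=bot.get_state();print(S(s['eef_pos']),s['contact_force'])
im=shot('scene');A=cv2.resize(im['color'][110:260,280:400,::-1],None,fx=4,fy=4,interpolation=cv2.INTER_CUBIC)
cv2.imwrite('pics/lid1.png',A)
E
```

```text
[ 2.49395679e+01 -1.21764755e-01  2.22357103e+02] [-0.05513068  0.12795481  0.1217068 ]
```

View pics/lid1.png

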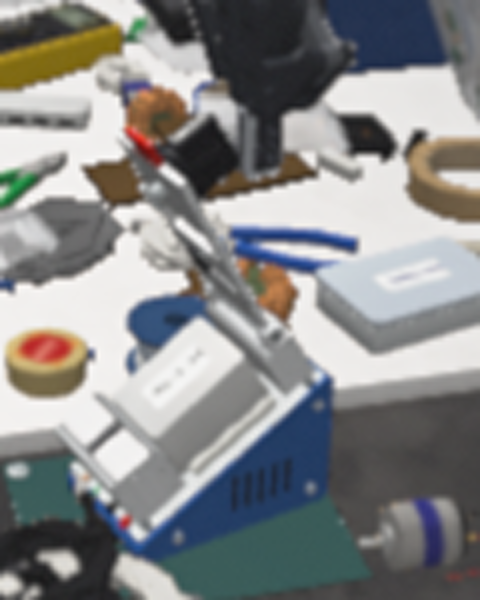

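The lid is following, its red tab now at (140,145). I'll keep pushing, then press from above.

>>> drive_tool:
  motion:
    - {"ax": 0,"ay": 0,"az": 0,"tx": 7,"ty": 0,"tz": 1,"hand": 0}
    - {"ax": 0,"ay": 0,"az": 0,"tx": 8,"ty": 0,"tz": 1,"hand": 0}
    - {"ax": 0,"ay": 0,"az": 0,"tx": 8,"ty": 0,"tz": 2,"hand": 0}
    - {"ax": 0,"ay": 0,"az": 0,"tx": 8,"ty": 0,"tz": 2,"hand": 0}
    - {"ax": 0,"ay": 0,"az": 0,"tx": 8,"ty": 0,"tz": 3,"hand": 0}
    - {"ax": 0,"ay": 0,"az": 0,"tx": 7,"ty": 0,"tz": 4,"hand": 0}
    - {"ax": 0,"ay": 0,"az": 0,"tx": 6,"ty": 0,"tz": 4,"hand": 0}
    - {"ax": 0,"ay": 0,"az": 0,"tx": 3,"ty": 0,"tz": 2,"hand": 0}

```text
time: 19.45
eef_pos: [525.6, -4.4, 203.7]
tcp_rot: [0.12, 0.993, 0.0, -0.002]
contact_force: [2.1, -0.7, -1.3]
opening: -0.1
finger_force: 1.0
```

```bash
cat >> h.py <<'E'
def lidphi(im):
    P=pts(im).reshape(-1,3);d=P-N0;c,s=np.cos(YAW),np.sin(YAW);X=d[:,0]*c+d[:,1]*s;Y=-d[:,0]*s+d[:,1]*c;Z=P[:,2]
    C=im['color'].reshape(-1,3).astype(int)
    red=(C[:,0]>C[:,1]+70)&(C[:,0]>C[:,2]+60)&(X>-140)&(X<60)&(abs(Y)<20)&(Z>60)&(Z<290)
    m=np.c_[X,Y,Z][red]; m=np.median(m,0) if len(m) else np.zeros(3)
    return red.sum(),m,np.degrees(np.arctan2(m[2]-126.1,m[0]-21.3))
E
python3 - <<'E'
from h import *
s=bot.get_state();print(S(s['eef_pos']),s['contact_force'])
print(lidphi(shot('scene')),lidphi(shot('top')))
E
```

```text
[-2.95200372e+01 -1.15983600e-01  2.03693390e+02] [ 2.11755356 -0.73679794 -1.2577128 ]
(np.int64(37), array([-104.72359786,   -1.647455  ,  185.36361252]), np.float64(154.81436619070857)) (np.int64(0), array([0., 0., 0.]), np.float64(-99.58753453623284))
```

```bash
cat >> h.py <<'E'
def Tt(deg): # tool tilted deg from vertical towards nest normal
    return toolR_down(YAW)@Ro.from_euler('y',-deg,degrees=True).as_matrix()
E
python3 - <<'E'
from h import *
r=nestR(YAW);print(np.abs(Tt(30)-np.c_[-r[:,0],r[:,1],-r[:,2]]).max())
def tipTCP(X,Z,deg): a=np.radians(90+deg); return W(X+11*np.cos(a),0,Z+11*np.sin(a))
p1=tipTCP(-72,232,15)
print('A');plan(p1,Tt(15),4,p0=bot.get_state()['eef_pos']+np.array([0,0,40]),R0=Tt(0))
print('B');plan(tipTCP(-84,169,26),Tt(26),8,p0=p1,R0=Tt(15))
print('C');plan(tipTCP(-90.3,112,30),Tt(30),8,p0=tipTCP(-84,169,26),R0=Tt(26))
E
```

```text
0.0
A
total world [-43.8  10.9  -1.1] rotvec deg [  0. -15.  -0.] q [ -8.   7. -17.  66.   0.   6.] opening -0.2
0 t [11.3  0.   0.3] a [ 0.   -3.75 -0.  ]
1 t [11.3  0.  -0.5] a [ 0.   -3.75 -0.  ]
2 t [11.2  0.  -1.2] a [ 0.   -3.75 -0.  ]
3 t [11.1  0.  -1.9] a [ 0.   -3.75 -0.  ]
B
total world [-13.6   3.3 -63.7] rotvec deg [ -0. -11.  -0.] q [ -8.   7. -17.  66.   0.   6.] opening -0.2
0 t [ 3.7 -0.   7.2] a [-0.   -1.38 -0.  ]
1 t [ 3.9 -0.   7.2] a [-0.   -1.38 -0.  ]
2 t [ 4.1 -0.   7.1] a [-0.   -1.38 -0.  ]
3 t [ 4.3 -0.   7. ] a [-0.   -1.38 -0.  ]
4 t [ 4.4 -0.   6.9] a [-0.   -1.38 -0.  ]
5 t [ 4.6 -0.   6.7] a [-0.   -1.38 -0.  ]
6 t [ 4.8 -0.   6.6] a [-0.   -1.38 -0.  ]
7 t [ 4.9 -0.   6.5] a [-0.   -1.38 -0.  ]
C
total world [ -6.8   1.7 -57.4] rotvec deg [ 0. -4.  0.] q [ -8.   7. -17.  66.   0.   6.] opening -0.2
0 t [ 3.9 -0.   6.1] a [ 0.  -0.5  0. ]
1 t [ 4. -0.  6.] a [ 0.  -0.5  0. ]
2 t [ 4. -0.  6.] a [ 0.  -0.5  0. ]
3 t [ 4.1 -0.   6. ] a [ 0.  -0.5  0. ]
4 t [ 4.1 -0.   5.9] a [ 0.  -0.5  0. ]
5 t [ 4.2 -0.   5.9] a [ 0.  -0.5  0. ]
6 t [ 4.2 -0.   5.8] a [ 0.  -0.5  0. ]
7 t [ 4.3 -0.   5.8] a [ 0.  -0.5  0. ]
```

>>> drive_tool:
  motion:
    - {"ax": 0,"ay": 0,"az": 0,"tx": -2,"ty": 0,"tz": -15,"hand": 0}
    - {"ax": 0,"ay": 0,"az": 0,"tx": 0,"ty": 0,"tz": -20,"hand": 0}
    - {"ax": 0,"ay": 0,"az": 0,"tx": 2,"ty": 0,"tz": -5,"hand": 0}
    - {"ax": 0,"ay": -3.75,"az": 0,"tx": 11.3,"ty": 0,"tz": 0,"hand": 0}
    - {"ax": 0,"ay": -3.75,"az": 0,"tx": 11.3,"ty": 0,"tz": -0.5,"hand": 0}
    - {"ax": 0,"ay": -3.75,"az": 0,"tx": 11.2,"ty": 0,"tz": -1.2,"hand": 0}
    - {"ax": 0,"ay": -3.75,"az": 0,"tx": 11.1,"ty": 0,"tz": -1.9,"hand": 0}
    - {"ax": 0,"ay": 0,"az": 0,"tx": 0,"ty": 0,"tz": 0,"hand": 0}

```text
time: 20.55
eef_pos: [480.1, 6.8, 242.8]
tcp_rot: [0.119, 0.985, -0.016, 0.127]
contact_force: [0.2, 0.6, 0.3]
opening: 0.2
finger_force: 0.0
```

>>> drive_tool:
  motion:
    - {"ax": 0,"ay": -1.38,"az": 0,"tx": 3.7,"ty": 0,"tz": 7.2,"hand": 0}
    - {"ax": 0,"ay": -1.38,"az": 0,"tx": 3.9,"ty": 0,"tz": 7.2,"hand": 0}
    - {"ax": 0,"ay": -1.38,"az": 0,"tx": 4.1,"ty": 0,"tz": 7.1,"hand": 0}
    - {"ax": 0,"ay": -1.38,"az": 0,"tx": 4.3,"ty": 0,"tz": 7,"hand": 0}
    - {"ax": 0,"ay": -1.38,"az": 0,"tx": 4.4,"ty": 0,"tz": 6.9,"hand": 0}
    - {"ax": 0,"ay": -1.38,"az": 0,"tx": 4.6,"ty": 0,"tz": 6.7,"hand": 0}
    - {"ax": 0,"ay": -1.38,"az": 0,"tx": 4.8,"ty": 0,"tz": 6.6,"hand": 0}
    - {"ax": 0,"ay": -1.38,"az": 0,"tx": 4.9,"ty": 0,"tz": 6.5,"hand": 0}

```text
time: 21.55
eef_pos: [469.8, 9.4, 180.1]
tcp_rot: [0.117, 0.967, -0.027, 0.223]
contact_force: [-0.2, 1.4, 0.1]
opening: 0.2
finger_force: 0.4
```

>>> drive_tool:
  motion:
    - {"ax": 0,"ay": -0.5,"az": 0,"tx": 3.9,"ty": 0,"tz": 6.1,"hand": 0}
    - {"ax": 0,"ay": -0.5,"az": 0,"tx": 4,"ty": 0,"tz": 6,"hand": 0}
    - {"ax": 0,"ay": -0.5,"az": 0,"tx": 4,"ty": 0,"tz": 6,"hand": 0}
    - {"ax": 0,"ay": -0.5,"az": 0,"tx": 4.1,"ty": 0,"tz": 6,"hand": 0}
    - {"ax": 0,"ay": -0.5,"az": 0,"tx": 4.1,"ty": 0,"tz": 5.9,"hand": 0}
    - {"ax": 0,"ay": -0.5,"az": 0,"tx": 4.2,"ty": 0,"tz": 5.9,"hand": 0}
    - {"ax": 0,"ay": -0.5,"az": 0,"tx": 4.2,"ty": 0,"tz": 5.8,"hand": 0}
    - {"ax": 0,"ay": -0.5,"az": 0,"tx": 0,"ty": 0,"tz": 0,"hand": 0}

```text
time: 22.55
eef_pos: [461.8, 11.1, 128.4]
tcp_rot: [0.116, 0.959, -0.031, 0.255]
contact_force: [-0.1, 0.1, 0.5]
opening: 0.5
finger_force: 0.0
```

```bash
python3 - <<'E'
from h import *
s=bot.get_state();T=Ro.from_quat(s['tcp_rot']).as_matrix();tip=S(s['eef_pos']+T[:,2]*11);print('tip',tip,'F tool',T.T@s['contact_force'])
d=tip-np.array([-90.3,0,108.4]);a=np.radians(120);print('above shut knob_top along n',d[0]*np.cos(a)+d[2]*np.sin(a),'x',d[0]*np.cos(np.pi/6)+d[2]*.5)
print(lidphi(shot('scene')))
E
```

```text
tip [-89.76133788  -0.293646   118.83032325] F tool [-0.10779982  0.07943894 -0.49677535]
above shut knob_top along n 8.763593846959594 x 5.681656701221332
(np.int64(59), array([-102.10129936,   -1.17755896,   67.50125605]), np.float64(-154.5986743337857))
```

>>> drive_tool:
  motion:
    - {"ax": 0,"ay": 0,"az": 0,"tx": 1.5,"ty": 0,"tz": 2,"hand": 0}
    - {"ax": 0,"ay": 0,"az": 0,"tx": 1.5,"ty": 0,"tz": 2,"hand": 0}
    - {"ax": 0,"ay": 0,"az": 0,"tx": 1,"ty": 0,"tz": 1.5,"hand": 0}
    - {"ax": 0,"ay": 0,"az": 0,"tx": 0.5,"ty": 0,"tz": 1,"hand": 0}
    - {"ax": 0,"ay": 0,"az": 0,"tx": 0,"ty": 0,"tz": 0.7,"hand": 0}
    - {"ax": 0,"ay": 0,"az": 0,"tx": 0,"ty": 0,"tz": 0.5,"hand": 0}
    - {"ax": 0,"ay": 0,"az": 0,"tx": 0,"ty": 0,"tz": 0.3,"hand": 0}
    - {"ax": 0,"ay": 0,"az": 0,"tx": 0,"ty": 0,"tz": 0,"hand": 0}

```text
time: 23.6
eef_pos: [462.7, 11.1, 120.2]
tcp_rot: [0.116, 0.959, -0.031, 0.256]
contact_force: [0.5, 0.1, 0.6]
opening: -0.5
finger_force: 0.3
```

>>> drive_tool:
  motion:
    - {"ax": 0,"ay": 0,"az": 0,"tx": 0,"ty": 0,"tz": 0.5,"hand": 0}
    - {"ax": 0,"ay": 0,"az": 0,"tx": 0,"ty": 0,"tz": 0.5,"hand": 0}
    - {"ax": 0,"ay": 0,"az": 0,"tx": 0,"ty": 0,"tz": 0.3,"hand": 0}
    - {"ax": 0,"ay": 0,"az": 0,"tx": 0,"ty": 0,"tz": 0.2,"hand": 0}
    - {"ax": 0,"ay": 0,"az": 0,"tx": 0,"ty": 0,"tz": 0,"hand": 0}
    - {"ax": 0,"ay": 0,"az": 0,"tx": 0,"ty": 0,"tz": 0,"hand": 0}
    - {"ax": 0,"ay": 0,"az": 0,"tx": 0,"ty": 0,"tz": 0,"hand": 0}
    - {"ax": 0,"ay": 0,"az": 0,"tx": 0,"ty": 0,"tz": 0,"hand": 0}

```text
time: 24.6
eef_pos: [463.0, 11.0, 119.1]
tcp_rot: [0.116, 0.959, -0.031, 0.256]
contact_force: [-5.8, 0.8, 7.5]
opening: 0.1
finger_force: 4.8
```

```bash
cat >> h.py <<'E'
def st():
    s=bot.get_state();T=Ro.from_quat(s['tcp_rot']).as_matrix();tip=S(s['eef_pos']+T[:,2]*11);print('tip',tip,'F tool',T.T@s['contact_force'],'M tool',T.T@s['moment'])
    d=tip-np.array([-90.3,0,108.4]);a=np.radians(120);print('above shut knob_top along n',d[0]*np.cos(a)+d[2]*np.sin(a),'x',d[0]*np.cos(np.pi/6)+d[2]*.5)
E
python3 -c "
from h import *
st()"
```

```text
tip [-8.84820790e+01 -1.08524887e-01  1.09536400e+02] F tool [ 1.34975052 -0.65049262 -9.38274083] M tool [0.01662118 0.93682788 0.02941783]
above shut knob_top along n 0.07519034023134608 x 2.142565538827218
```

>>> drive_tool:
  motion:
    - {"ax": 0,"ay": 0,"az": 0,"tx": 0,"ty": 0,"tz": 0.4,"hand": 0}
    - {"ax": 0,"ay": 0,"az": 0,"tx": 0,"ty": 0,"tz": 0.4,"hand": 0}
    - {"ax": 0,"ay": 0,"az": 0,"tx": 0,"ty": 0,"tz": 0,"hand": 0}
    - {"ax": 0,"ay": 0,"az": 0,"tx": 0,"ty": 0,"tz": 0,"hand": 0}
    - {"ax": 0,"ay": 0,"az": 0,"tx": 0,"ty": 0,"tz": 0,"hand": 0}
    - {"ax": 0,"ay": 0,"az": 0,"tx": 0,"ty": 0,"tz": 0,"hand": 0}
    - {"ax": 0,"ay": 0,"az": 0,"tx": 0,"ty": 0,"tz": 0,"hand": 0}
    - {"ax": 0,"ay": 0,"az": 0,"tx": 0,"ty": 0,"tz": 0,"hand": 0}

```text
time: 25.6
eef_pos: [463.2, 11.0, 118.9]
tcp_rot: [0.116, 0.959, -0.031, 0.256]
contact_force: [-12.7, 3.4, 17.0]
opening: 0.3
finger_force: 10.5
```

```bash
python3 -c "
from h import *
st()"
```

```text
tip [-8.83055656e+01 -7.62732379e-02  1.09324008e+02] F tool [  2.95781394   0.24737537 -21.34431038] M tool [0.04447349 1.37222154 0.03268334]
above shut knob_top along n -0.19700307151758878 x 2.1892347158340764
```

The lid sits on its hard stop, with force rising stiffly at the nominal shut height. Next I'll back off and grip the knob bar.

>>> drive_tool:
  motion:
    - {"ax": 0,"ay": 0,"az": 0,"tx": 0,"ty": 0,"tz": -3,"hand": 0}
    - {"ax": 0,"ay": 0,"az": 0,"tx": 0,"ty": 0,"tz": -12,"hand": 0}
    - {"ax": 0,"ay": 0,"az": 0,"tx": 1.5,"ty": 0,"tz": -12,"hand": 20}
    - {"ax": 0,"ay": 0,"az": 0,"tx": 1,"ty": 0,"tz": -5,"hand": 44}
    - {"ax": 0,"ay": 0,"az": 0,"tx": 0,"ty": 0,"tz": 0,"hand": 44}
    - {"ax": 0,"ay": 0,"az": 0,"tx": 0,"ty": 0,"tz": 0,"hand": 44}
    - {"ax": 0,"ay": 0,"az": 0,"tx": 0,"ty": 0,"tz": 0,"hand": 44}
    - {"ax": 0,"ay": 0,"az": 0,"tx": 0,"ty": 0,"tz": 0,"hand": 44}

```text
time: 26.6
eef_pos: [446.2, 15.0, 144.5]
tcp_rot: [0.116, 0.959, -0.031, 0.256]
contact_force: [-0.7, -0.8, 0.6]
opening: 44.1
finger_force: 0.0
```

```bash
python3 - <<'E'
from h import *
st()
im=shot('scene');print(lidphi(im),bot.get_state()['opening'])
A=cv2.resize(im['color'][160:260,270:390,::-1],None,fx=5,fy=5,interpolation=cv2.INTER_CUBIC)
cv2.imwrite('pics/knob.png',A)
d=pts(im).reshape(-1,3);R=nestR(YAW);q=(d-N0)@R;C=im['color'].reshape(-1,3)
m=(C.max(1)<70)&(abs(q[:,0]+55)<26)&(abs(q[:,1])<22)&(abs(q[:,2]-84.5)<4);print('knob top pts',m.sum(),np.percentile(q[m],[2,50,98],axis=0).round(1) if m.any() else '')
E
```

```text
tip [-105.77018569   -0.22793509  134.99011349] F tool [ 0.17312714 -0.92314326 -0.75389535] M tool [ 0.06066232  0.48621703 -0.02063252]
above shut knob_top along n 30.762806619574015 x -0.10251706633850866
(np.int64(19), array([-92.68717997,  -1.43548585,  61.67453012]), np.float64(-150.52489828324624)) 44.17385057622579
knob top pts 51 [[-72.1  -7.3  80.6]
 [-52.5  -3.5  83.8]
 [-39.9   3.   86. ]]
```

View pics/knob.png

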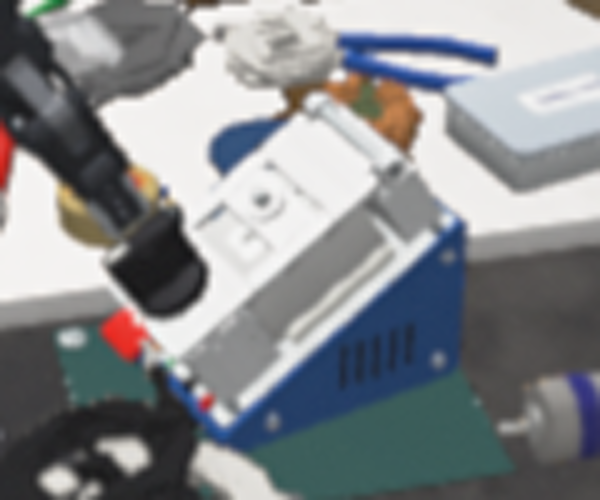

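The lid is shut, with the knob bar in line and the jaw around it at (145,250). I'll descend and grip.

>>> drive_tool:
  motion:
    - {"ax": 0,"ay": 0,"az": 0,"tx": 0,"ty": 0,"tz": 8,"hand": 44}
    - {"ax": 0,"ay": 0,"az": 0,"tx": 0,"ty": 0,"tz": 14,"hand": 44}
    - {"ax": 0,"ay": 0,"az": 0,"tx": 0,"ty": 0,"tz": 14,"hand": 44}
    - {"ax": 0,"ay": 0,"az": 0,"tx": 0,"ty": 0,"tz": 11,"hand": 44}
    - {"ax": 0,"ay": 0,"az": 0,"tx": 0,"ty": 0,"tz": 6,"hand": 44}
    - {"ax": 0,"ay": 0,"az": 0,"tx": 0,"ty": 0,"tz": 2,"hand": 44}
    - {"ax": 0,"ay": 0,"az": 0,"tx": 0,"ty": 0,"tz": 0,"hand": 36}
    - {"ax": 0,"ay": 0,"az": 0,"tx": 0,"ty": 0,"tz": 0,"hand": 30}

```text
time: 27.65
eef_pos: [473.1, 8.6, 97.6]
tcp_rot: [0.116, 0.959, -0.031, 0.256]
contact_force: [-0.6, 0.1, -0.8]
opening: 30.1
finger_force: 0.0
```

>>> drive_tool:
  motion:
    - {"ax": 0,"ay": 0,"az": 0,"tx": 0,"ty": 0,"tz": 0,"hand": 24}
    - {"ax": 0,"ay": 0,"az": 0,"tx": 0,"ty": 0,"tz": 0,"hand": 19}
    - {"ax": 0,"ay": 0,"az": 0,"tx": 0,"ty": 0,"tz": 0,"hand": 16}
    - {"ax": 0,"ay": 0,"az": 0,"tx": 0,"ty": 0,"tz": 0,"hand": 13}
    - {"ax": 0,"ay": 0,"az": 0,"tx": 0,"ty": 0,"tz": 0,"hand": 9}
    - {"ax": 0,"ay": 0,"az": 0,"tx": 0,"ty": 0,"tz": 0,"hand": 5}
    - {"ax": 0,"ay": 0,"az": 0,"tx": 0,"ty": 0,"tz": 0,"hand": 4}
    - {"ax": 0,"ay": 0,"az": 0,"tx": 0,"ty": 0,"tz": 0,"hand": 4}

```text
time: 28.65
eef_pos: [472.9, 9.0, 97.3]
tcp_rot: [0.116, 0.959, -0.03, 0.256]
contact_force: [-3.3, 4.5, 4.3]
opening: 11.8
finger_force: 62.1
```

```bash
python3 -c "
from h import *
st();print(bot.get_state()['opening'])"
```

```text
tip [-78.44994383   0.32764601  87.72601657] F tool [ 1.51749635  3.58743769 -5.87088098] M tool [-0.61574905  0.88907483  0.03703158]
above shut knob_top along n -23.829222934081905 x -0.07454204066151426
11.768314127463736
```

>>> drive_tool:
  motion:
    - {"ax": 0,"ay": 0,"az": 3,"tx": 0,"ty": 0.2,"tz": 0,"hand": 4}
    - {"ax": 0,"ay": 0,"az": 5,"tx": 0,"ty": 0,"tz": 0,"hand": 4}
    - {"ax": 0,"ay": 0,"az": 5,"tx": 0,"ty": 0,"tz": 0,"hand": 4}
    - {"ax": 0,"ay": 0,"az": 5,"tx": 0,"ty": 0,"tz": 0,"hand": 4}
    - {"ax": 0,"ay": 0,"az": 5,"tx": 0,"ty": 0,"tz": 0,"hand": 4}
    - {"ax": 0,"ay": 0,"az": 5,"tx": 0,"ty": 0,"tz": 0,"hand": 4}
    - {"ax": 0,"ay": 0,"az": 5,"tx": 0,"ty": 0,"tz": 0,"hand": 4}
    - {"ax": 0,"ay": 0,"az": 5,"tx": 0,"ty": 0,"tz": 0,"hand": 4}

```text
time: 29.65
eef_pos: [472.7, 8.7, 97.2]
tcp_rot: [0.423, 0.869, 0.054, 0.252]
contact_force: [-4.8, 2.8, 5.5]
opening: 12.0
finger_force: 62.2
```

```bash
python3 -c "
from h import *
st();s=bot.get_state();print(s['opening'],np.degrees(s['qpos']).round(1),np.degrees((Ro.from_matrix(Tt(30)).inv()*Ro.from_quat(s['tcp_rot'])).as_rotvec()))"
```

```text
tip [-7.85774596e+01 -4.99223481e-02  8.76401087e+01] F tool [ 2.44671433  0.03837285 -7.46823907] M tool [ 0.27324077  0.79849629 -0.07856381]
above shut knob_top along n -23.83986339937084 x -0.22792789061674767
11.95073239124561 [ -3.8  -6.8 -53.2  14.1  -5.   46.8] [ 0.07093181  0.13446119 38.12859199]
```

Smooth so far, 38° turned. I'll continue to about 88°.

>>> drive_tool:
  motion:
    - {"ax": 0,"ay": 0,"az": 5,"tx": 0,"ty": 0,"tz": 0,"hand": 4}
    - {"ax": 0,"ay": 0,"az": 5,"tx": 0,"ty": 0,"tz": 0,"hand": 4}
    - {"ax": 0,"ay": 0,"az": 5,"tx": 0,"ty": 0,"tz": 0,"hand": 4}
    - {"ax": 0,"ay": 0,"az": 5,"tx": 0,"ty": 0,"tz": 0,"hand": 4}
    - {"ax": 0,"ay": 0,"az": 5,"tx": 0,"ty": 0,"tz": 0,"hand": 4}
    - {"ax": 0,"ay": 0,"az": 5,"tx": 0,"ty": 0,"tz": 0,"hand": 4}
    - {"ax": 0,"ay": 0,"az": 5,"tx": 0,"ty": 0,"tz": 0,"hand": 4}
    - {"ax": 0,"ay": 0,"az": 5,"tx": 0,"ty": 0,"tz": 0,"hand": 4}

```text
time: 30.65
eef_pos: [472.2, 8.6, 96.9]
tcp_rot: [0.695, 0.672, 0.137, 0.218]
contact_force: [-7.1, 2.0, 6.6]
opening: 11.7
finger_force: 62.4
```

```bash
python3 -c "
from h import *
st();s=bot.get_state();print(s['opening'],np.degrees((Ro.from_matrix(Tt(30)).inv()*Ro.from_quat(s['tcp_rot'])).as_rotvec()))"
```

```text
tip [-78.97142207  -0.3117914   87.39701428] F tool [ 0.89110707 -2.95335136 -9.37533135] M tool [ 0.84096745  0.31761067 -0.05231497]
above shut knob_top along n -23.85340815220444 x -0.6906565867451455
11.720207926118233 [ 0.17954856  0.11543313 78.13136835]
```

>>> drive_tool:
  motion:
    - {"ax": 0,"ay": 0,"az": 3,"tx": 0,"ty": 0,"tz": 0,"hand": 4}
    - {"ax": 0,"ay": 0,"az": 3,"tx": 0,"ty": 0,"tz": 0,"hand": 4}
    - {"ax": 0,"ay": 0,"az": 2,"tx": 0,"ty": 0,"tz": 0,"hand": 4}
    - {"ax": 0,"ay": 0,"az": 1,"tx": 0,"ty": 0,"tz": 0,"hand": 4}
    - {"ax": 0,"ay": 0,"az": 0,"tx": 0,"ty": 0,"tz": 0,"hand": 4}
    - {"ax": 0,"ay": 0,"az": 0,"tx": 0,"ty": 0,"tz": 0,"hand": 4}
    - {"ax": 0,"ay": 0,"az": 0,"tx": 0,"ty": 0,"tz": 0,"hand": 4}
    - {"ax": 0,"ay": 0,"az": 0,"tx": 0,"ty": 0,"tz": 0,"hand": 4}

```text
time: 31.65
eef_pos: [472.2, 8.6, 96.9]
tcp_rot: [0.744, 0.617, 0.153, 0.207]
contact_force: [-6.2, 1.8, 6.7]
opening: 11.7
finger_force: 62.5
```

```bash
python3 -c "
from h import *
st();s=bot.get_state();print(s['opening'],np.degrees((Ro.from_matrix(Tt(30)).inv()*Ro.from_quat(s['tcp_rot'])).as_rotvec()))"
```

```text
tip [-79.0239453   -0.30650655  87.36595587] F tool [ 0.38860797 -2.27255123 -8.99145445] M tool [ 0.87723815  0.16442024 -0.46127183]
above shut knob_top along n -23.85404390445696 x -0.7516722422474942
11.722512106641988 [ 0.19942603  0.10291237 86.88062383]
```

Stop torque felt (0.46 N m) at about 1.5 rad, so the knob is locked. I'll release and retreat.

>>> drive_tool:
  motion:
    - {"ax": 0,"ay": 0,"az": -1,"tx": 0,"ty": 0,"tz": 0,"hand": 4}
    - {"ax": 0,"ay": 0,"az": 0,"tx": 0,"ty": 0,"tz": 0,"hand": 14}
    - {"ax": 0,"ay": 0,"az": 0,"tx": 0,"ty": 0,"tz": 0,"hand": 22}
    - {"ax": 0,"ay": 0,"az": 0,"tx": 0,"ty": 0,"tz": 0,"hand": 34}
    - {"ax": 0,"ay": 0,"az": 0,"tx": 0,"ty": 0,"tz": 0,"hand": 40}
    - {"ax": 0,"ay": 0,"az": 0,"tx": 0,"ty": 0,"tz": 0,"hand": 40}
    - {"ax": 0,"ay": 0,"az": 0,"tx": 0,"ty": 0,"tz": -10,"hand": 40}
    - {"ax": 0,"ay": 0,"az": 0,"tx": 0,"ty": 0,"tz": -20,"hand": 40}

```text
time: 32.65
eef_pos: [457.6, 12.3, 123.1]
tcp_rot: [0.739, 0.623, 0.151, 0.208]
contact_force: [0.7, -0.5, 0.2]
opening: 40.0
finger_force: 0.0
```

>>> drive_tool:
  motion:
    - {"ax": 0,"ay": 0,"az": 0,"tx": 0,"ty": 0,"tz": -25,"hand": 40}
    - {"ax": 0,"ay": 0,"az": 0,"tx": 0,"ty": 0,"tz": -30,"hand": 40}
    - {"ax": 0,"ay": 0,"az": 0,"tx": 0,"ty": 0,"tz": -30,"hand": 40}
    - {"ax": 0,"ay": 0,"az": 0,"tx": 0,"ty": 0,"tz": -15,"hand": 40}
    - {"ax": 0,"ay": 0,"az": 0,"tx": 0,"ty": 0,"tz": -5,"hand": 40}
    - {"ax": 0,"ay": 0,"az": 0,"tx": 0,"ty": 0,"tz": 0,"hand": 40}
    - {"ax": 0,"ay": 0,"az": 0,"tx": 0,"ty": 0,"tz": 0,"hand": 40}
    - {"ax": 0,"ay": 0,"az": 0,"tx": 0,"ty": 0,"tz": 0,"hand": 40}

```text
time: 33.65
eef_pos: [407.3, 24.7, 213.3]
tcp_rot: [0.739, 0.623, 0.151, 0.208]
contact_force: [-0.8, -0.0, -0.5]
opening: 40.0
finger_force: 0.0
```

```bash
python3 - <<'E'
from h import *
im=shot('scene');print(lidphi(im))
A=cv2.resize(im['color'][160:260,270:390,::-1],None,fx=5,fy=5,interpolation=cv2.INTER_CUBIC)
cv2.imwrite('pics/end.png',A)
E
```

```text
(np.int64(22), array([-9.32427133e+01, -4.89112227e-02,  6.15161693e+01]), np.float64(-150.58393166427493))
```

View pics/end.png

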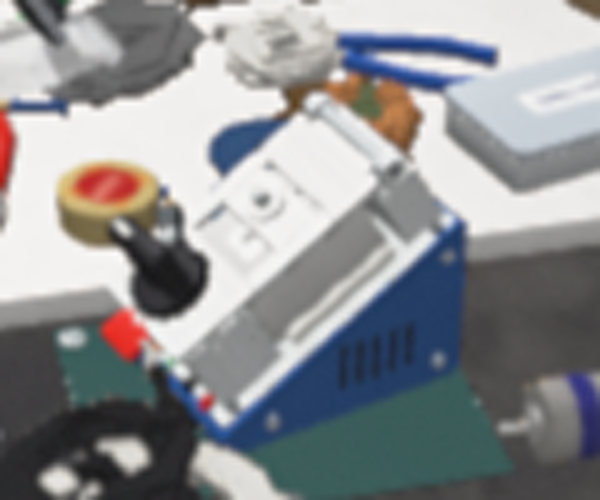

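The knob bar at (165,255) now lies across the lid, the lid is shut and the arm is clear.

```bash
python3 -c "
from bench import bot
print(bot.sign_off())"
```

```text
the job is handed in; nothing more can be done
None
```

The relay module is in the nest, the lid is shut, the knob was turned to its stop at about 1.5 rad and is locked, and I handed the job in at about 34 s with the arm clear; no verdict came back.

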